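# Lid and lock the notions box

## Task

Close the button box: put its lid on so that it sits down flat all round the rim, then fold the four clip flaps down over the rim one after the other, each until it snaps home under its catch. Ease the clips over - their hinges crack if forced - and leave the spool, jar and snips where they are.

Things in the scene. Friction and masses are not known exactly. Their poses are not given: they have to be found in the camera images.
- box: open-topped grey plastic tub, fixed to the bench (cannot slide). Outer 160 (its x) x 120 (its y) x 80 mm high, walls 3 mm, mouth 154 x 114 mm. Origin: centre of its underside. Rim flange 8 mm out, 3 mm thick. Mid-side on all four sides, 23 mm below the rim, a 6 mm round catch rib (48 mm long on the ends, 68 mm on the long sides) stands 9.5 mm out from the wall; it gives upward like springy plastic.
- box_mouth (a point): centre of the tub's mouth at rim height, 80 mm above the tub's underside; axes as the tub's. The lid fits either way round (half turn).
- lid: loose off-white lid, 0.2 to 0.35 kg: plate 178 (its x) x 138 (its y) x 5 mm; origin: centre of the plate's underside, the face that rests on the rim when seated; z up. Under it a plug skirt, rounded at its lower edge, 151.6 x 111.6 mm, reaches 9 mm down into the mouth (1.2 mm play all round). It starts right way up on the bench, standing on the skirt.
- lid_grip (a point): middle of the lid's finger bar, 16 mm above the plate's underside. The bar runs along the lid's x: 86 mm long, 16 mm wide (lid y), from 5 to 25 mm above the plate's underside.
- flap_a: clip flap hinged on the +x end of the lid: plate 60 mm wide, 3 mm thick, reaching 37 mm from the hinge. Origin: middle of the hinge line, 91.5 mm out from the lid's centre, 3 mm above its underside. y along the hinge, -z from hinge to free edge, x off the outer face (outward when shut). A 6 mm round lip on the inner face, 29 mm from the hinge, hooks under the catch rib. Cracks above 22 N of push.
- clip_a (a joint): angle of flap_a: 0 = shut, hanging straight down; 1.57 = straight out; more = raised; range -0.08 to 2.5, starts 1.75 to 2.25. Slightly stiff, stays where left. The lip meets the catch at about 0.25, passes it at 0.07 to 0.16 with a push of 7 to 16 N at the lip, then snaps home by itself to -0.05..0.05 (lid play), where the lip bears on the tub's rigid wall.
- clip_pad_a (a point): middle of flap_a's outer face at lip height, 29 mm from the hinge: the place to push. Axes as the flap's. When shut it lies 13 mm out from the tub's wall and 26 mm below the rim.
- flap_b: clip flap hinged on the +y long side of the lid: plate 80 mm wide, 3 mm thick, reaching 37 mm from the hinge. Origin: middle of the hinge line, 71.5 mm out from the lid's centre, 3 mm above its underside. y along the hinge, -z from hinge to free edge, x off the outer face (outward when shut). A 6 mm round lip on the inner face, 29 mm from the hinge, hooks under the catch rib. Cracks above 22 N of push.
- clip_b (a joint): angle of flap_b: 0 = shut, hanging straight down; 1.57 = straight out; more = raised; range -0.08 to 2.5, starts 1.75 to 2.25. Slightly stiff, stays where left. The lip meets the catch at about 0.25, passes it at 0.07 to 0.16 with a push of 7 to 16 N at the lip, then snaps home by itself to -0.05..0.05 (lid play), where the lip bears on the tub's rigid wall.
- clip_pad_b (a point): middle of flap_b's outer face at lip height, 29 mm from the hinge: the place to push. Axes as the flap's. When shut it lies 13 mm out from the tub's wall and 26 mm below the rim.
- flap_c: clip flap hinged on the -x end of the lid: plate 60 mm wide, 3 mm thick, reaching 37 mm from the hinge. Origin: middle of the hinge line, 91.5 mm out from the lid's centre, 3 mm above its underside. y along the hinge, -z from hinge to free edge, x off the outer face (outward when shut). A 6 mm round lip on the inner face, 29 mm from the hinge, hooks under the catch rib. Cracks above 22 N of push.
- clip_c (a joint): angle of flap_c: 0 = shut, hanging straight down; 1.57 = straight out; more = raised; range -0.08 to 2.5, starts 1.75 to 2.25. Slightly stiff, stays where left. The lip meets the catch at about 0.25, passes it at 0.07 to 0.16 with a push of 7 to 16 N at the lip, then snaps home by itself to -0.05..0.05 (lid play), where the lip bears on the tub's rigid wall.
- clip_pad_c (a point): middle of flap_c's outer face at lip height, 29 mm from the hinge: the place to push. Axes as the flap's. When shut it lies 13 mm out from the tub's wall and 26 mm below the rim.
- flap_d: clip flap hinged on the -y long side of the lid: plate 80 mm wide, 3 mm thick, reaching 37 mm from the hinge. Origin: middle of the hinge line, 71.5 mm out from the lid's centre, 3 mm above its underside. y along the hinge, -z from hinge to free edge, x off the outer face (outward when shut). A 6 mm round lip on the inner face, 29 mm from the hinge, hooks under the catch rib. Cracks above 22 N of push.
- clip_d (a joint): angle of flap_d: 0 = shut, hanging straight down; 1.57 = straight out; more = raised; range -0.08 to 2.5, starts 1.75 to 2.25. Slightly stiff, stays where left. The lip meets the catch at about 0.25, passes it at 0.07 to 0.16 with a push of 7 to 16 N at the lip, then snaps home by itself to -0.05..0.05 (lid play), where the lip bears on the tub's rigid wall.
- clip_pad_d (a point): middle of flap_d's outer face at lip height, 29 mm from the hinge: the place to push. Axes as the flap's. When shut it lies 13 mm out from the tub's wall and 26 mm below the rim.
- spool: wooden thread spool standing upright, 44 mm across, 54 mm high; origin: centre of its underside. Bystander.
- button_jar: small lidded glass jar of 60 mm diameter, 75 mm high; origin: centre of its underside. Bystander.
- snips: thread snips lying flat, about 115 x 45 x 12 mm; origin: near the middle of the underside. Bystander.

How it is judged (in metres and radians):
On the way, in this order (a step that is already met when the one before it is completed fails the run):
1. the lid sits down flat on the rim, all four clips still open (horizontal distance between lid and box_mouth below 0.004 m and z of lid in the frame of box between 0.077 and 0.083 m and angle between the x axis of lid and the x axis of box, either way round below 0.05 rad and angle between lid's own z axis and vertical below 0.04 rad and value of joint each of clip_a, clip_b, clip_c, clip_d above 0.3 rad), for 0.2 s.
2. a first clip has snapped home (horizontal distance between lid and box_mouth below 0.004 m and z of lid in the frame of box between 0.077 and 0.083 m and angle between the x axis of lid and the x axis of box, either way round below 0.05 rad and angle between lid's own z axis and vertical below 0.04 rad and (value of joint clip_a below 0.07 rad or value of joint clip_b below 0.07 rad or value of joint clip_c below 0.07 rad or value of joint clip_d below 0.07 rad)), for 0.2 s.
3. two clips are home (horizontal distance between lid and box_mouth below 0.004 m and z of lid in the frame of box between 0.077 and 0.083 m and angle between the x axis of lid and the x axis of box, either way round below 0.05 rad and angle between lid's own z axis and vertical below 0.04 rad and (value of joint each of clip_a, clip_b below 0.07 rad or value of joint each of clip_a, clip_c below 0.07 rad or value of joint each of clip_a, clip_d below 0.07 rad or value of joint each of clip_b, clip_c below 0.07 rad or value of joint each of clip_b, clip_d below 0.07 rad or value of joint each of clip_c, clip_d below 0.07 rad)), for 0.2 s.
4. three clips are home (horizontal distance between lid and box_mouth below 0.004 m and z of lid in the frame of box between 0.077 and 0.083 m and angle between the x axis of lid and the x axis of box, either way round below 0.05 rad and angle between lid's own z axis and vertical below 0.04 rad and (value of joint each of clip_a, clip_b, clip_c below 0.07 rad or value of joint each of clip_a, clip_b, clip_d below 0.07 rad or value of joint each of clip_a, clip_c, clip_d below 0.07 rad or value of joint each of clip_b, clip_c, clip_d below 0.07 rad)), for 0.2 s.
At the end, for the whole second after the job is handed in: The lid is seated (within 4 mm and 0.05 rad of square on the mouth, its underside 77 to 83 mm above the tub's underside, level within 0.04 rad), all four clips are snapped home (each joint below 0.07 rad, past its catch), and the lid is at rest (horizontal distance between lid and box_mouth below 0.004 m and z of lid in the frame of box between 0.077 and 0.083 m and angle between the x axis of lid and the x axis of box, either way round below 0.05 rad and angle between lid's own z axis and vertical below 0.04 rad and value of joint each of clip_a, clip_b, clip_c, clip_d below 0.07 rad and linear speed of lid below 0.01 m/s); the robot touches nothing.
It fails at once if a clip is pushed with more than 22 N (contact force between any of the fingers, the arm and flap_a above 22 N or contact force between any of the fingers, the arm and flap_b above 22 N or contact force between any of the fingers, the arm and flap_c above 22 N or contact force between any of the fingers, the arm and flap_d above 22 N).
It fails at once if the spool, jar or snips are moved by more than 20 mm (distance of any of spool, button_jar, snips from where it was at the start of the episode above 0.02 m).
It also fails if it takes over 72 s, if anything falls off the work surface, if the arm or the gripper's body presses on something with over 40 N, if the wrist force passes 120 N, or if a joint passes its speed limit or range.

## Robot

A 7-joint arm with a two-finger parallel gripper is mounted at the origin on the work surface. World frame = base frame: x ahead of the robot, y to its left, z up, the work surface at z = 0. Lengths are in mm, angles in rad, forces in N, time in s.
With the tool pointing down it reaches from about 400 to 875 mm from the base axis. Payload 4.4 kg.
Tool frame: the origin (TCP) lies at the very end of the fingers, on their centre line; the grasp point (between the pads) lies behind it (ctrl.hold_point_z is the z of the grasp point in the tool frame, in mm); z points along the fingers, y is the direction in which the jaws open and shut (so a half turn about z gives the same grasp; the last joint's range is limited). The gripper opens to 85 mm and grips with 20 to 120 N. Pads are 22 mm wide; open, the fingers measure 114 mm over their backs; the gripper's body (76 mm by 85 mm) begins 54 mm behind the grasp point. The pads swing forward as they close: fully open they stand 13 mm farther back than shut.
Start: joints at [-1.33, 0.628, 0.038, 1.517, -0.027, 0.996, -0.02], TCP at [196.282, 619.67, 231.313] pointing down, gripper open.
Joint ranges: [-3.06, 3.06], [-0.37, 2.12], [-1.25, 1.32], [0.18, 2.47], [-1.1, 4.24], [0.23, 1.98], [-2.94, 2.94]. Speed limits (rad/s): [2.57, 2.57, 3.14, 3.14, 3.14, 3.14, 3.14].

## Interface

Orientations are given as [roll, pitch, yaw] about the fixed x, y, z axes, in that order (R = Rz(yaw) Ry(pitch) Rx(roll)).
In Python, from cell import ctrl, vision gives the robot as it stands.
- The arm moves only by the shell command python3 -m crank 'ROWS' [OPENING]. ROWS is JSON, a list of rows, each an object of numbers: "x", "y", "z": the shift along the tool's x, y, z in cm; "spin": the turn about the tool's z in rad. A call has 1 to 5 rows; each row shifts and turns the commanded pose from where the row before left it, along the tool's axes as they then stand; what a row does not reach is not made up. A row lasts 1/10 s, in which the tool goes at most 50 mm and 8.59 degrees, less where a joint would pass 70% of its speed; a pose out of reach is approached as far as the arm can. A call is refused whole if a number of a shift passes 5 or a number of a turn 0.15, either way. A call with a gripper value outside its range is refused whole. OPENING is the opening in per cent of the stroke, from 0 (shut) to 100 (fully open), set as the call begins (- or left out, the last holds). The fingers move at their own pace and stop on an object; the grip force is fixed at half the most. Time passes only in rows, so rows that do not move let the fingers close. It gives the time, the measured TCP pose, the force and the opening at its end, in the units of the state.
- ctrl.read_state(): the state, without advancing time (a new reading comes with each control period).
- vision.get_image(name): name is "side" or "top" or "wrist"; returns the picture (420x560x3 uint8, blue, green, red); there is no depth.
- vision.calibration(name): a dict with "vfov" (degrees; the focal length in pixels is half the picture's height over the tangent of half this angle, whatever the lens; pixels are square), "cx", "cy" (the principal point, pixels), "distortion" ([k1, k2, p1, p2, k3] as OpenCV has them; the pictures are not rectified), "eye" and "rotation" of the camera in the world. Camera axes: x right, y up, looking along -z (the intrinsics and any distortion apply to the point x, -y, -z); pixel columns grow to the right and rows downward; lengths in mm; the calibration is good to about 2 mm. A picture is of the moment at which its call begins: read the wrist's pose just before it. calibration takes no time and is no camera call; for the wrist camera it gives the pose at the moment of the call.
- ctrl.finish_job(): hands the job in, once; it reports no verdict.
Trained networks look in the newest picture that a camera, given by its name, has taken for a name from the list of things; names that differ only in an ending like _2 or _b are one class to them, and where a whole thing is asked for, a point or a joint stands for the part that bears it (a point fixed in the world has none). Each returns a list of dicts, best first, with "score" (0 to 1); they miss things now and then, are a little off and sometimes report something else, mostly with a low value. They report only what shows in the picture. A call takes as long as a camera call.
- vision.boxes_of(name, camera): "extent" ([left, top, right, bottom] in pixels, round what is visible of it).
- vision.regions_of(name, camera): "mask" (420x560 bool, what is visible of it) and "extent" ([left, top, right, bottom] in pixels, round what is visible of it).
- vision.place_of(name, camera): "point" ([column, row] in pixels: a listed point, or the origin of a listed thing).
The state is a dict: "clock": time; "qpos": joint angles; "qd": joint speeds; "tau": joint torques, N m; "eef_pos": TCP position; "tool_rot": TCP orientation; "force": force on the tool from outside, world axes, zero at the start; "torque": the same for the moment, N m; "width": finger opening in mm.
Only numpy, scipy, OpenCV 4.12 (cv2) and the standard library are available. Lean on these libraries where they do the work, as an engineer would, in place of code of your own. Each camera call takes 0.05 s, during which the arm holds its last target.

## Working session

There is one attempt and no reset: what is moved stays moved. The work goes in short steps, Python scripts to look and compute and a shell command to move; the robot and the scene stay as the last step left them, time stands still between calls to the robot, and variables do not carry over. Pictures are saved under pics/ and viewed, and the job is handed in when it is done.

```bash
ls; mkdir -p pics; python3 - <<'E'
from cell import ctrl, vision
import cv2
s=ctrl.read_state();print({k:s[k] for k in s});print(ctrl.hold_point_z)
for n in("side","top"):
    cv2.imwrite(f"pics/{n}0.png",vision.get_image(n));print(n,vision.calibration(n))
    for o in ("lid","box","lid_grip","box_mouth","spool","button_jar","snips","clip_pad_a"):
        print(o,[(p["score"],p["point"]) for p in vision.place_of(o,n)])
E
```

```text
pics
{'clock': 0.0, 'qpos': array([-1.329743  ,  0.62934844,  0.03845565,  1.51841355, -0.02701498,
        0.99631645, -0.0200013 ]), 'qd': array([-0.0016878 , -0.0009123 , -0.00024189,  0.00054615,  0.00139014,
        0.00018915, -0.00140724]), 'tau': array([-2.09319915e-04, -5.63411021e+01,  1.22652289e+00, -1.93443114e+01,
        1.10809982e-02,  1.04328868e-02,  1.27588888e-05]), 'eef_pos': array([196.11794886, 619.01836716, 230.37329331]), 'tool_rot': array([-3.13962536e+00,  2.27330251e-05,  2.83471778e+00]), 'force': array([-0.13648291,  0.32462442,  0.78320648]), 'torque': array([0.04214995, 0.02612829, 0.03839308]), 'width': 85.59601182235417}
-18.700000000000003
side {'vfov': 48.09673161450844, 'cx': 285.5312007917659, 'cy': 200.44223514085277, 'distortion': array([-0.11691319,  0.        ,  0.        ,  0.        ,  0.        ]), 'eye': array([   4.93782224, -576.76605999,  886.08889377]), 'rotation': array([ 0.80553176, -0.02048398, -0.78625048])}
lid [(0.86, [219.9, 208.5]), (0.31, [189.3, 191.3])]
box [(0.94, [318.5, 268.4]), (0.74, [199.1, 228.1])]
lid_grip [(0.56, 
[... 297 characters left out ...]
226.6]), (0.61, [194.1, 233.8])]
top {'vfov': 51.74611874512543, 'cx': 277.1409518094605, 'cy': 212.79502146572344, 'distortion': array([-0.01433857,  0.        ,  0.        ,  0.        ,  0.        ]), 'eye': array([537.65398434,  -7.15025162, 954.48766337]), 'rotation': array([ 0.06924288,  0.00355995, -1.55463417])}
lid [(0.92, [207.1, 251.4])]
box [(0.9, [341.2, 227.9])]
lid_grip [(0.74, [203.0, 249.5]), (0.52, [125.7, 176.4])]
box_mouth [(0.66, [350.2, 228.8])]
spool [(0.86, [123.4, 174.4]), (0.58, [214.5, 293.1])]
button_jar [(0.64, [279.2, 134.3])]
snips [(0.76, [431.4, 181.1])]
clip_pad_a [(0.89, [220.3, 304.0]), (0.73, [162.4, 258.0]), (0.6, [247.8, 238.0]), (0.58, [189.6, 201.5])]
```

View pics/top0.png

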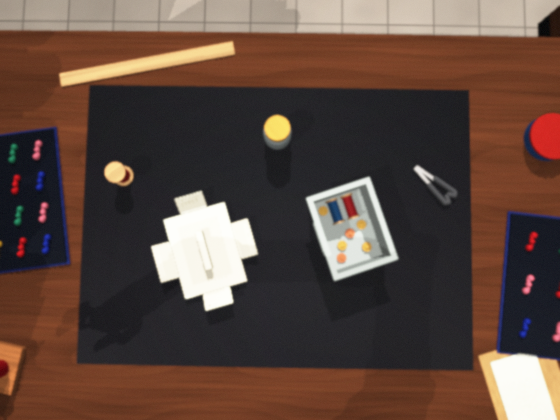

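View pics/side0.png

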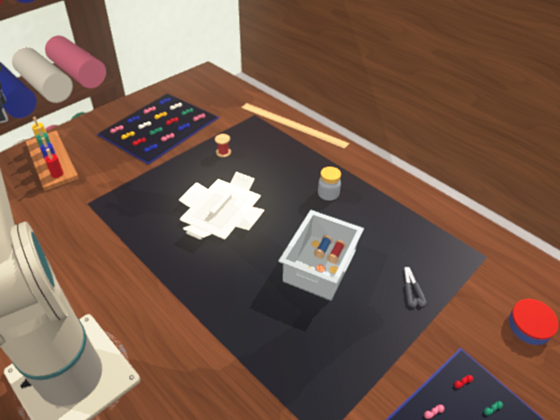

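```bash
cat > h.py <<'E'
import numpy as np, cv2
from scipy.spatial.transform import Rotation as R
from scipy.optimize import least_squares
from cell import ctrl, vision
def rot(r): return R.from_euler('xyz',r).as_matrix()
def cam(n,c=None):
    c=c or vision.calibration(n); f=210/np.tan(np.radians(c['vfov']/2))
    K=np.array([[f,0,c['cx']],[0,f,c['cy']],[0,0,1.]])
    Rc=rot(c['rotation'])@np.diag([1,-1,-1]) # cv cam->world
    return K,np.array(c['distortion']),Rc,np.array(c['eye'])
def proj(C,P):
    K,d,Rc,e=C; P=np.atleast_2d(np.asarray(P,float))
    rv,_=cv2.Rodrigues(Rc.T); return cv2.projectPoints(P,rv,-Rc.T@e,K,d)[0][:,0]
def ray(C,uv,z):
    K,d,Rc,e=C; u=cv2.undistortPoints(np.array(uv,float).reshape(-1,1,2),K,d)[:,0]
    D=np.c_[u,np.ones(len(u))]@Rc.T
    return e+D*((z-e[2])/D[:,2])[:,None]
def tool():
    s=ctrl.read_state(); return s['eef_pos'],rot(s['tool_rot']),s
E
python3 - <<'E'
from h import *
C=cam('top')
p=lambda uv,z:print(np.round(ray(C,uv,z),1))
for o in("spool","button_jar","snips"):
    pass
p([[123.4,174.4],[279.2,134.3],[431.4,181.1]],0)
im=cv2.imread('pics/top0.png')
a=im[175:320,140:270];b=im[165:290,295:410]
cv2.imwrite('pics/c1.png',cv2.resize(a,None,fx=4,fy=4,interpolation=cv2.INTER_CUBIC))
cv2.imwrite('pics/c2.png',cv2.resize(b,None,fx=4,fy=4,interpolation=cv2.INTER_CUBIC))
E
```

```text
[[ 684.2  341.6    0. ]
 [ 780.    -4.4    0. ]
 [ 679.8 -344.3    0. ]]
```

View pics/c1.png

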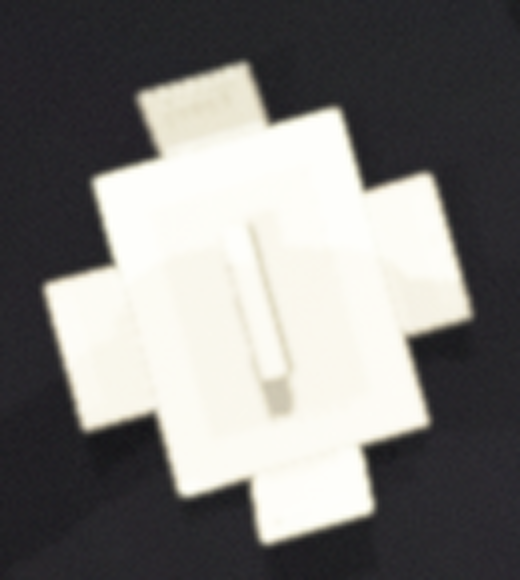

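View pics/c2.png

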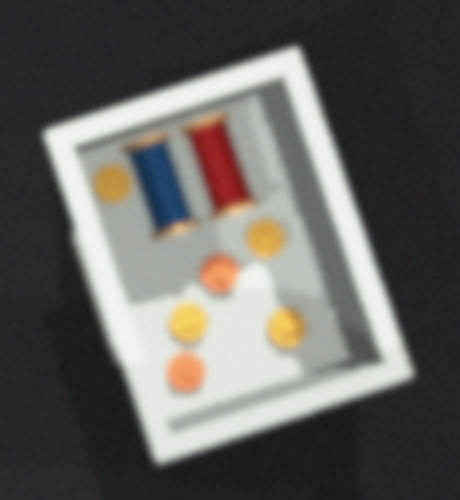

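```bash
python3 - <<'E'
from h import *
C=cam('top')
def fit(c,off,dx,dy,z,th0):
    uv=(np.array(c,float)+.5)/4-.5+np.array(off)
    L=np.array([[dx,dy],[dx,-dy],[-dx,-dy],[-dx,dy]])/2
    m=ray(C,uv,z)[:,:2].mean(0)
    def f(p):
        c,s=np.cos(p[2]),np.sin(p[2]); P=L@np.array([[c,-s],[s,c]]).T+p[:2]
        return (proj(C,np.c_[P,np.full(4,z)])-uv).ravel()
    r=least_squares(f,[*m,th0],x_scale=[1,1,.01]); print(np.round(r.x,3),np.round(r.fun,1))
fit([(93,176),(340,106),(430,425),(184,497)],(140,175),178,138,14,.27)
fit([(43,131),(298,46),(413,376),(158,464)],(295,165),176,136,80,.3)
E
```

```text
[5.20325e+02 1.52251e+02 3.01000e-01] [ 0.7  0.6 -0.2  0.3 -0.2 -0.5 -0.3 -0.4]
[ 5.70052e+02 -1.53898e+02  3.40000e-01] [ 0.3  0.1 -0.3  0.2  0.1 -0.  -0.1 -0.3]
```

```bash
python3 -m crank '[{"spin":-0.15},{"spin":-0.15},{"spin":-0.15},{"spin":-0.15},{"spin":-0.008}]' 100
cat >> h.py <<'E'
def go(x,y,z=None):
    e,T,s=tool(); z=e[2] if z is None else z
    d=T.T@(np.array([x,y,z])-e)/10
    print('clock',round(s['clock'],2),'tcp',np.round(e,1),'rot',np.round(s['tool_rot'],3),'d cm',np.round(d,2),'F',np.round(s['force'],1),'w',round(s['width'],1))
E
python3 -c "
from h import *
go(520,152,180)"
```

```text
clock 0.9 tcp [196.3 619.7 231.3] rot [ 3.142 -0.     2.835] d cm [-44.98 -34.81   5.13] F [ 0.5 -0.1 -0.1] w 85.3invalid input at $[0]: expected keys x, y, z, spin
```

```bash
python3 -m crank '[{"x":0,"y":0,"z":0,"spin":-0.15},{"x":0,"y":0,"z":0,"spin":-0.15},{"x":0,"y":0,"z":0,"spin":-0.15},{"x":0,"y":0,"z":0,"spin":-0.15},{"x":0,"y":0,"z":0,"spin":-0.008}]' 100
python3 -c "
from h import *
go(520,152,180)"
```

```text
clock: 1.4
eef_pos: [196.4, 619.6, 231.3]
tool_rot: [3.141, -0.0, -2.84]
force: [-0.3, -1.2, 0.2]
width: 85.1
clock 1.4 tcp [196.4 619.6 231.3] rot [ 3.141 -0.    -2.84 ] d cm [-17.   -54.27   5.11] F [-0.3 -1.2  0.2] w 85.1
```

```bash
R='{"x":-1.42,"y":-4.52,"z":0.43,"spin":0}'; python3 -m crank '[{"x":-1.42,"y":-4.52,"z":0.43,"spin":0},{"x":-1.42,"y":-4.52,"z":0.43,"spin":0},{"x":-1.42,"y":-4.52,"z":0.43,"spin":0},{"x":-1.42,"y":-4.52,"z":0.43,"spin":0},{"x":-1.42,"y":-4.52,"z":0.43,"spin":0}]'
python3 -m crank '[{"x":-1.42,"y":-4.52,"z":0.43,"spin":0},{"x":-1.42,"y":-4.52,"z":0.43,"spin":0},{"x":-1.42,"y":-4.52,"z":0.43,"spin":0},{"x":-1.42,"y":-4.52,"z":0.43,"spin":0},{"x":-1.42,"y":-4.52,"z":0.43,"spin":0}]'
python3 -c "
from h import *
go(520,152,180)"
```

```text
clock: 1.9
eef_pos: [332.1, 423.4, 209.9]
tool_rot: [3.141, 0.001, -2.844]
force: [0.6, 0.0, 0.3]
width: 85.1
clock: 2.4
eef_pos: [467.1, 228.5, 188.4]
tool_rot: [3.141, 0.001, -2.844]
force: [0.7, 0.5, -0.8]
width: 85.1
clock 2.4 tcp [467.1 228.5 188.4] rot [ 3.141e+00  1.000e-03 -2.844e+00] d cm [-2.82 -8.87  0.84] F [ 0.7  0.5 -0.8] w 85.1
```

```bash
python3 -m crank '[{"x":-1.41,"y":-4.43,"z":0.42,"spin":0},{"x":-1.41,"y":-4.43,"z":0.42,"spin":0},{"x":0,"y":0,"z":0,"spin":0}]'
python3 - <<'E'
from h import *
go(520,152,180)
c=vision.calibration('wrist');im=vision.get_image('wrist');cv2.imwrite('pics/w1.png',im);print(c)
C=cam('wrist',c)
for o in('lid_grip','lid'):
  for p in vision.place_of(o,'wrist'): print(o,p['score'],p['point'],ray(C,p['point'],25 if o=='lid_grip' else 9).round(1))
E
```

```text
clock: 2.7
eef_pos: [523.1, 145.6, 179.4]
tool_rot: [-3.137, 0.001, -2.856]
force: [-0.1, -1.1, 0.4]
width: 85.7
clock 2.7 tcp [523.1 145.6 179.4] rot [-3.137e+00  1.000e-03 -2.856e+00] d cm [ 0.12  0.7  -0.06] F [-0.1 -1.1  0.4] w 85.7
{'vfov': 70.62603630247054, 'cx': 276.5591322410531, 'cy': 208.15480496741557, 'distortion': array([-0.02112387,  0.        ,  0.        ,  0.        ,  0.        ]), 'eye': array([450.45702959, 123.92835105, 322.38420741]), 'rotation': array([-0.30534603,  0.00482085,  1.85652714])}
lid_grip 0.72 [289.7, 195.2] [[523.4 158.1  25. ]]
lid 0.72 [284.0, 192.5] [[526.2 153.1   9. ]]
lid 0.24 [283.5, 99.9] [[435.2 125.1   9. ]]
```

View pics/w1.png

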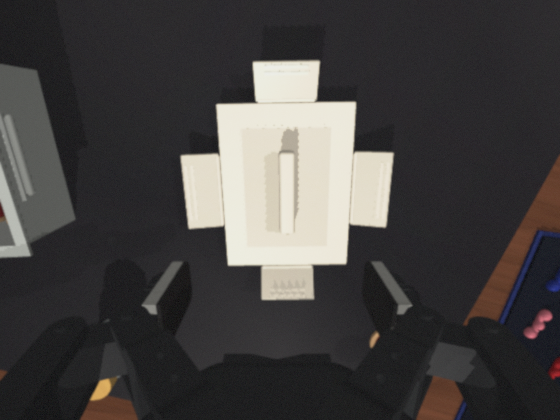

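```bash
cat >> h.py <<'E'
def rectfit(C,uv,dx,dy,z,th0):
    uv=np.array(uv,float); L=np.array([[dx,dy],[dx,-dy],[-dx,-dy],[-dx,dy]])/2
    m=ray(C,uv,z)[:,:2].mean(0)
    best=None
    for perm in range(4):
      for fl in (1,-1):
        v=np.roll(uv[::fl],perm,axis=0)
        def f(p):
            c,s=np.cos(p[2]),np.sin(p[2]); P=L@np.array([[c,-s],[s,c]]).T+p[:2]
            return (proj(C,np.c_[P,np.full(4,z)])-v).ravel()
        r=least_squares(f,[*m,th0],x_scale=[1,1,.01])
        if best is None or r.cost<best.cost: best=r
    return best.x,best.fun
E
python3 - <<'E'
from h import *
c=vision.calibration('wrist')
im=vision.get_image('wrist');cv2.imwrite('pics/w2.png',im)
c2=vision.calibration('wrist');print(c['eye'],c2['eye'])
C=cam('wrist',c);go(520,152,180)
a=im[90:280,170:400]
cv2.imwrite('pics/w2c.png',cv2.resize(a,None,fx=3,fy=3,interpolation=cv2.INTER_CUBIC))
x,f=rectfit(C,[(218,102),(356,102),(348,265),(228,265)],178,138,14,.3);print(x,f.round(1))
E
```

```text
[446.91365685 130.93196169 322.91186827] [446.58569028 131.65898166 323.01280428]
clock 2.9 tcp [518.5 155.3 180. ] rot [ 3.141 -0.    -2.84 ] d cm [-0.04 -0.35 -0.  ] F [ 0.1 -0.2  1.2] w 85.3
[516.73362338 164.9688863   -2.83229785] [-0.5  1.1  1.5 -0.3 -1.3 -1.1  0.1  0.1]
```

View pics/w2c.png

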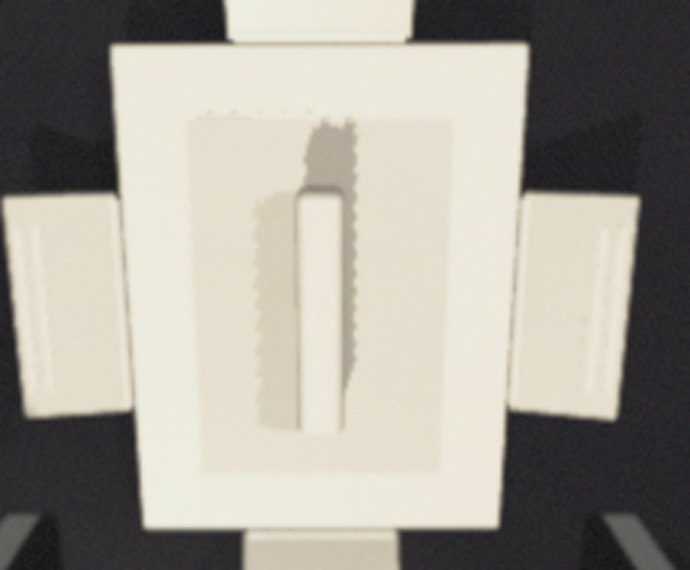

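```bash
python3 - <<'E'
from h import *
c=vision.calibration('wrist');C=cam('wrist',c);go(520,152,180)
uv=(np.array([(111,44),(528,43),(499,528),(144,529)])+.5)/3-.5+[170,90]
x,f=rectfit(C,uv,178,138,14,.3);print(x,f.round(1),c['eye'])
E
```

```text
clock 2.9 tcp [518.5 155.3 180. ] rot [ 3.141 -0.    -2.84 ] d cm [-0.04 -0.35 -0.  ] F [ 0.1 -0.2  1.2] w 85.3
[521.45621294 155.25413485  -2.83700602] [-0.3  0.1  0.4 -0.  -0.  -0.1 -0.1 -0. ] [446.58569028 131.65898166 323.01280428]
```

```bash
python3 - <<'E'
from h import *
c=vision.calibration('wrist')
im=vision.get_image('wrist')
c2=vision.calibration('wrist');print(c['eye'],c2['eye'])
go(520,152,180)
np.save('w3.npy',im)
a=im[90:280,170:400]
cv2.imwrite('pics/w3c.png',cv2.resize(a,None,fx=3,fy=3,interpolation=cv2.INTER_CUBIC))
import json;json.dump({k:np.array(v).tolist() for k,v in c.items()},open('w3.json','w'))
E
```

```text
[446.58569028 131.65898166 323.01280428] [446.46101925 131.96098174 323.07596776]
clock 2.95 tcp [518.4 155.7 180.1] rot [ 3.141  0.    -2.839] d cm [-0.04 -0.4   0.01] F [ 0.2 -0.1 -0.5] w 85.4
```

View pics/w3c.png

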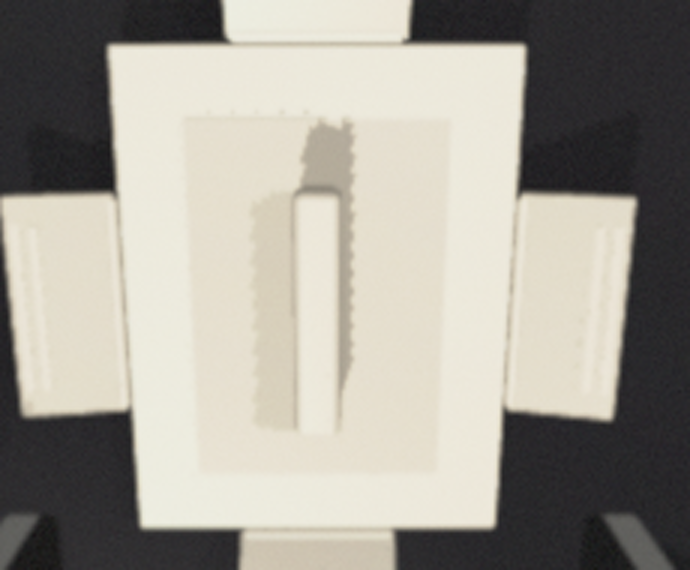

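```bash
python3 - <<'E'
from h import *
import json
c=json.load(open('w3.json'));C=cam('wrist',c)
uv=(np.array([(109,44),(525,43),(496,527),(140,528)])+.5)/3-.5+[170,90]
x,f=rectfit(C,uv,178,138,14,.3);print(x,f.round(1))
go(x[0],x[1],40)
E
```

```text
[5.21633774e+02 1.54190313e+02 3.02706082e-01] [-0.1  0.2  0.2  0.1 -0.6 -0.2  0.5 -0. ]
clock 2.95 tcp [518.4 155.7 180.1] rot [ 3.141  0.    -2.839] d cm [-0.26 -0.25 14.01] F [ 0.2 -0.1 -0.5] w 85.4
```

```bash
python3 -m crank '[{"x":-0.13,"y":-0.1,"z":3.5,"spin":0},{"x":-0.13,"y":-0.1,"z":3.5,"spin":0},{"x":0,"y":0,"z":3.5,"spin":0},{"x":0,"y":0,"z":2.5,"spin":0},{"x":0,"y":0,"z":1,"spin":0}]'
python3 -m crank '[{"x":0,"y":0,"z":0,"spin":0},{"x":0,"y":0,"z":0,"spin":0}]'
python3 -c "
from h import *
go(521.6,154.2,18)"
```

```text
clock: 3.45
eef_pos: [520.1, 154.1, 37.8]
tool_rot: [3.141, -0.004, -2.838]
force: [-0.2, 0.5, 0.1]
width: 85.2
clock: 3.65
eef_pos: [522.8, 153.8, 40.9]
tool_rot: [3.141, 0.002, -2.84]
force: [-0.8, 0.9, 0.6]
width: 85.3
clock 3.65 tcp [522.8 153.8  40.9] rot [ 3.141e+00  2.000e-03 -2.840e+00] d cm [0.1  0.08 2.29] F [-0.8  0.9  0.6] w 85.3
```

```bash
python3 -m crank '[{"x":0,"y":0,"z":1.2,"spin":0},{"x":0,"y":0,"z":0.8,"spin":0},{"x":0,"y":0,"z":0.2,"spin":0},{"x":0,"y":0,"z":0,"spin":0}]'
python3 -c "
from h import *
go(521.6,154.2,18)"
```

```text
clock: 4.05
eef_pos: [522.0, 152.6, 17.5]
tool_rot: [-3.142, -0.001, -2.841]
force: [0.3, -0.2, 0.2]
width: 85.4
clock 4.05 tcp [522.  152.6  17.5] rot [-3.142e+00 -1.000e-03 -2.841e+00] d cm [-0.01  0.16 -0.05] F [ 0.3 -0.2  0.2] w 85.4
```

```bash
python3 -m crank '[{"x":0,"y":0.1,"z":0,"spin":0},{"x":0,"y":0,"z":0,"spin":0},{"x":0,"y":0,"z":0,"spin":0},{"x":0,"y":0,"z":0,"spin":0},{"x":0,"y":0,"z":0,"spin":0}]' 0
python3 -m crank '[{"x":0,"y":0,"z":0,"spin":0},{"x":0,"y":0,"z":0,"spin":0},{"x":0,"y":0,"z":0,"spin":0}]'
python3 - <<'E'
from h import *
go(521.6,154.2,18)
cv2.imwrite('pics/w4.png',vision.get_image('wrist'))
E
```

```text
clock: 4.55
eef_pos: [522.0, 153.9, 18.3]
tool_rot: [3.141, 0.0, -2.84]
force: [0.1, 0.3, 1.0]
width: 15.0
clock: 4.85
eef_pos: [522.1, 153.9, 18.2]
tool_rot: [3.141, 0.0, -2.84]
force: [-0.7, 1.5, 5.6]
width: 14.4
clock 4.85 tcp [522.1 153.9  18.2] rot [ 3.141  0.    -2.84 ] d cm [0.03 0.04 0.02] F [-0.7  1.5  5.6] w 14.4
```

View pics/w4.png

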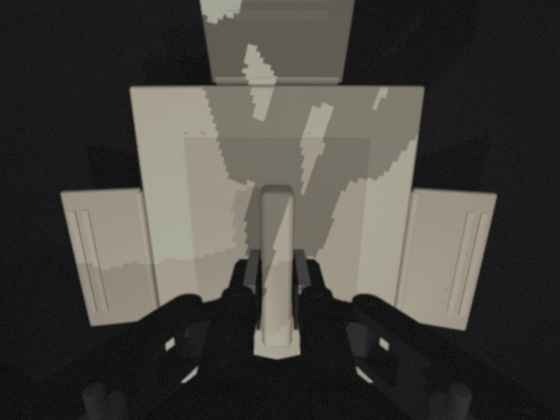

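```bash
python3 -m crank '[{"x":0,"y":0,"z":-1,"spin":0},{"x":0,"y":0,"z":-2,"spin":0},{"x":0,"y":0,"z":-3,"spin":0},{"x":0,"y":0,"z":-4,"spin":0},{"x":0,"y":0,"z":-4,"spin":0}]'
python3 -c "
from h import *
go(570,-153.9,150)"
```

```text
clock: 5.4
eef_pos: [521.1, 153.2, 159.0]
tool_rot: [-3.141, -0.002, -2.84]
force: [1.4, 0.3, -3.2]
width: 14.2
clock 5.4 tcp [521.1 153.2 159. ] rot [-3.141e+00 -2.000e-03 -2.840e+00] d cm [  4.43 -30.78   0.91] F [ 1.4  0.3 -3.2] w 14.2
```

```bash
python3 -m crank '[{"x":0.2,"y":-1.5,"z":0,"spin":-0.02},{"x":0.5,"y":-3.4,"z":0,"spin":-0.017},{"x":0.5,"y":-3.4,"z":0,"spin":0},{"x":0.5,"y":-3.4,"z":0,"spin":0},{"x":0.5,"y":-3.4,"z":0,"spin":0}]'
python3 -m crank '[{"x":0.5,"y":-3.4,"z":0,"spin":0},{"x":0.5,"y":-3.4,"z":0,"spin":0},{"x":0.5,"y":-3.4,"z":0,"spin":0},{"x":0.4,"y":-2.6,"z":0,"spin":0},{"x":0.2,"y":-1.2,"z":0,"spin":0}]'
python3 -m crank '[{"x":0,"y":0,"z":0,"spin":0},{"x":0,"y":0,"z":0,"spin":0},{"x":0,"y":0,"z":0,"spin":0},{"x":0,"y":0,"z":0,"spin":0}]'
python3 -c "
from h import *
go(570,-153.9,150)"
```

```text
clock: 5.9
eef_pos: [549.7, 2.2, 158.0]
tool_rot: [3.142, -0.001, -2.803]
force: [0.4, 0.6, -2.9]
width: 14.3
clock: 6.4
eef_pos: [576.2, -139.2, 157.7]
tool_rot: [-3.14, -0.001, -2.808]
force: [-0.5, 0.6, -2.8]
width: 14.6
clock: 6.8
eef_pos: [576.8, -133.2, 158.0]
tool_rot: [3.141, 0.0, -2.801]
force: [0.4, 0.4, -2.9]
width: 14.4
clock 6.8 tcp [ 576.8 -133.2  158. ] rot [ 3.141  0.    -2.801] d cm [ 1.33 -1.72  0.8 ] F [ 0.4  0.4 -2.9] w 14.4
```

```bash
python3 - <<'E'
from h import *
import json
for n in('wrist','top','side'):
    c=vision.calibration(n);im=vision.get_image(n);cv2.imwrite(f'pics/{n}5.png',im)
    json.dump({k:np.array(v).tolist() for k,v in c.items()},open(f'{n}5.json','w'))
go(570,-154,150)
im=cv2.imread('pics/top5.png')[150:310,270:430];cv2.imwrite('pics/t5c.png',cv2.resize(im,None,fx=4,fy=3.7))
im=cv2.imread('pics/side5.png')[150:310,220:400];cv2.imwrite('pics/s5c.png',cv2.resize(im,None,fx=4,fy=3.7))
E
```

```text
clock 6.95 tcp [ 576.8 -134.3  158. ] rot [ 3.141 -0.    -2.802] d cm [ 1.3  -1.63  0.79] F [ 0.4 -0.8 -2.7] w 14.0
```

View pics/wrist5.png

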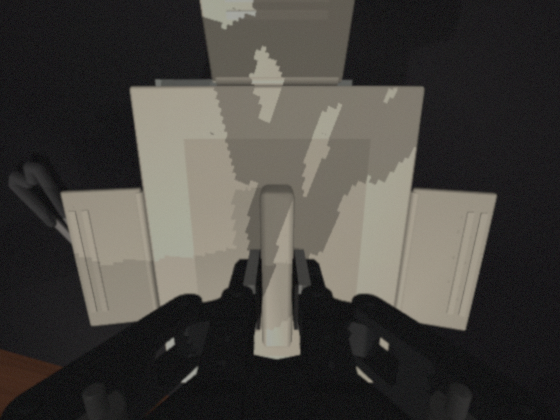

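View pics/top5.png

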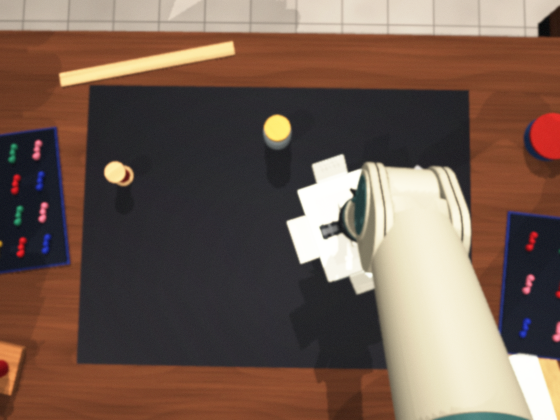

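View pics/s5c.png

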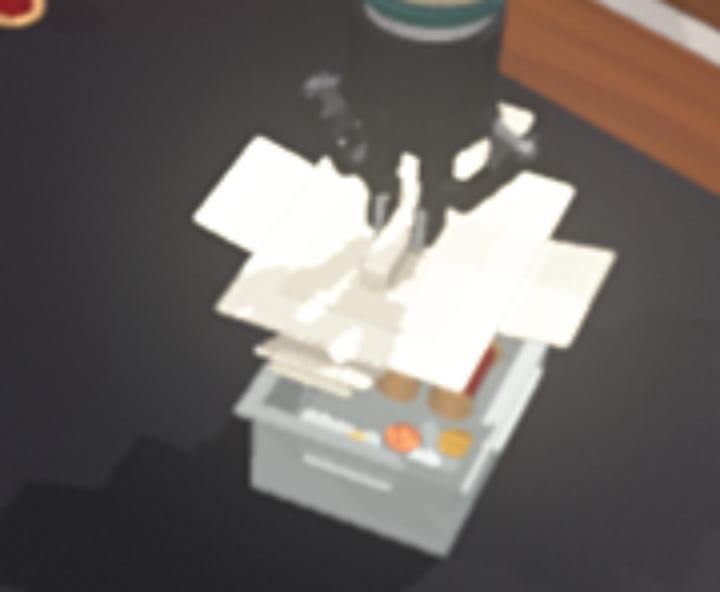

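```bash
python3 - <<'E'
import cv2
im=cv2.imread('pics/wrist5.png')[60:120,120:270];im2=cv2.imread('pics/wrist5.png')[60:120,290:440]
import numpy as np
f=lambda i:cv2.resize(np.clip(i.astype(float)*1.6,0,255).astype('uint8'),None,fx=5,fy=5,interpolation=cv2.INTER_CUBIC)
cv2.imwrite('pics/w5c.png',np.vstack([f(im),f(im2)]))
E
```

```text
(no output)
```

View pics/w5c.png

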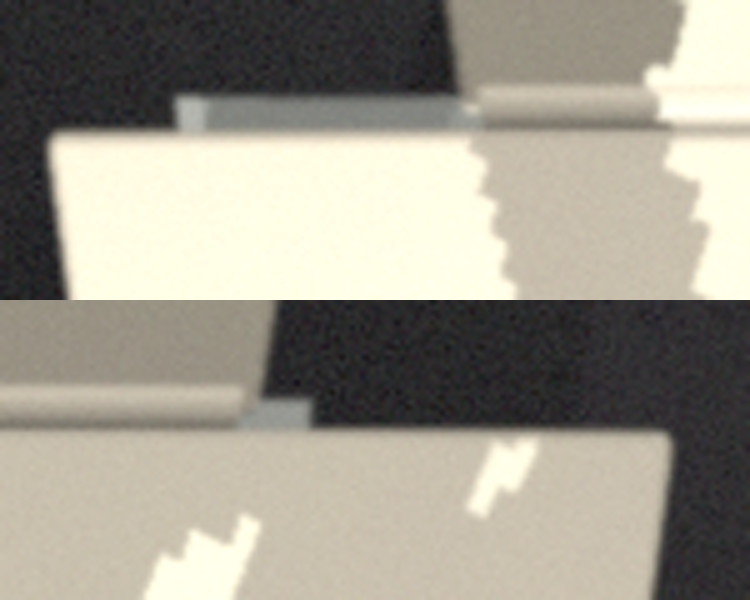

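```bash
python3 - <<'E'
from h import *
import json
c=json.load(open('wrist5.json'));C=cam('wrist',c);print(c['eye'])
def f2(uv,hx,hy,z):
    L=np.array([[-hx,-hy],[-hx,hy]])
    def f(p):
        c,s=np.cos(p[2]),np.sin(p[2]);P=L@np.array([[c,-s],[s,c]]).T+p[:2]
        return (proj(C,np.c_[P,[z,z]])-np.array(uv)).ravel()
    r=least_squares(f,[573,-150,.33],x_scale=[1,1,.01]);print(r.x.round(3),r.fun.round(2));return r.x
print('raw box',ray(C,[(154.6,79),(351.8,79.4)],80).round(1)); print('raw lid',ray(C,[(129.2,86.2),(423.8,86.2)],153.8).round(1))
b=f2([(154.6,79),(351.8,79.4)],88,68,80); l=f2([(129.2,86.2),(423.8,86.2)],89,69,153.8)
print(b-l); go(b[0],b[1],150)
d=b[:2]-l[:2]; e,T,s=tool(); print('rel in tool cm',(T.T@np.r_[d,0]/10).round(2))
E
```

```text
[505.77735093682173, -159.73805618588705, 300.974720223191]
raw box [[ 511.1 -247.1   80. ]
 [ 465.9 -118.5   80. ]]
raw lid [[ 516.2 -228.4  153.8]
 [ 470.5  -99.5  153.8]]
[ 5.71519e+02 -1.53614e+02  3.38000e-01] [ 0.24 -0.03 -0.24 -0.02]
[ 5.77297e+02 -1.34167e+02  3.41000e-01] [-1.21  0.16  1.22  0.16]
[-5.77790440e+00 -1.94468000e+01 -3.28262805e-03]
clock 6.95 tcp [ 576.8 -134.3  158. ] rot [ 3.141 -0.    -2.802] d cm [ 1.14 -1.64  0.79] F [ 0.4 -0.8 -2.7] w 14.0
rel in tool cm [ 1.19 -1.64 -0.  ]
```

```bash
python3 -m crank '[{"x":0.4,"y":-0.6,"z":1,"spin":0.003},{"x":0.4,"y":-0.6,"z":1.5,"spin":0},{"x":0.38,"y":-0.42,"z":1.5,"spin":0},{"x":0,"y":0,"z":1,"spin":0},{"x":0,"y":0,"z":0,"spin":0}]'
python3 -m crank '[{"x":0,"y":0,"z":0,"spin":0},{"x":0,"y":0,"z":0,"spin":0},{"x":0,"y":0,"z":0,"spin":0}]'
python3 - <<'E'
from h import *
go(571.4,-153.5,98)
for n in('wrist','side'): cv2.imwrite(f'pics/{n}6.png',vision.get_image(n))
go(571.4,-153.5,98)
im=cv2.imread('pics/side6.png')[150:310,220:400];cv2.imwrite('pics/s6c.png',cv2.resize(im,None,fx=4,fy=3.7))
E
```

```text
clock: 7.45
eef_pos: [569.6, -154.4, 106.0]
tool_rot: [3.14, -0.003, -2.807]
force: [-0.7, 0.1, -2.8]
width: 14.5
clock: 7.75
eef_pos: [571.7, -154.3, 108.6]
tool_rot: [-3.141, 0.001, -2.806]
force: [0.3, 0.3, -2.6]
width: 14.9
clock 7.75 tcp [ 571.7 -154.3  108.6] rot [-3.141e+00  1.000e-03 -2.806e+00] d cm [0.   0.08 1.06] F [ 0.3  0.3 -2.6] w 14.9
clock 7.85 tcp [ 571.4 -154.4  108.4] rot [-3.141e+00  1.000e-03 -2.806e+00] d cm [-0.02  0.08  1.04] F [ 0.1  0.4 -3. ] w 14.2
```

View pics/s6c.png

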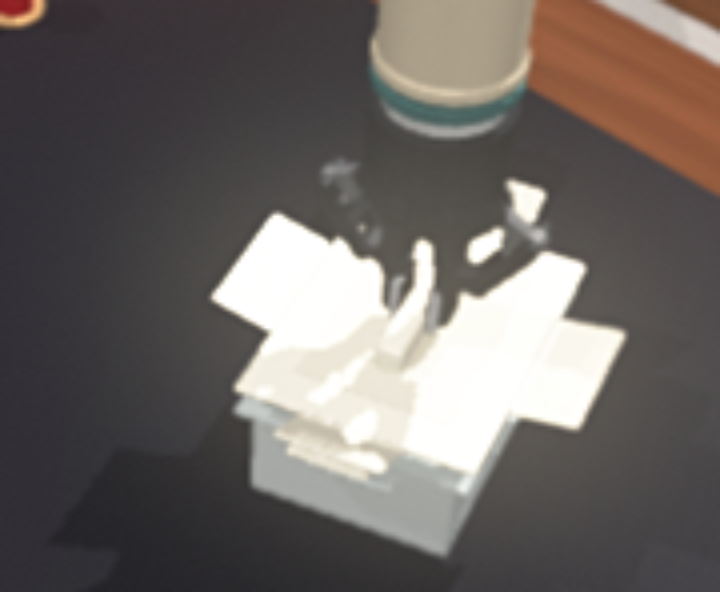

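View pics/wrist6.png

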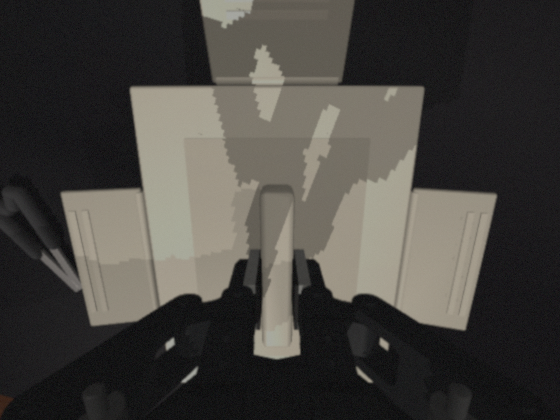

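```bash
python3 -m crank '[{"x":0,"y":0.06,"z":0.4,"spin":-0.003},{"x":0,"y":0,"z":0.4,"spin":0},{"x":0,"y":0,"z":0,"spin":0}]'
python3 -m crank '[{"x":0,"y":0,"z":0.2,"spin":0},{"x":0,"y":0,"z":0.1,"spin":0},{"x":0,"y":0,"z":0,"spin":0}]'
```

```text
clock: 8.15
eef_pos: [570.2, -153.7, 99.1]
tool_rot: [3.141, -0.001, -2.803]
force: [-0.6, 0.1, -1.5]
width: 14.5
clock: 8.45
eef_pos: [570.7, -153.9, 96.7]
tool_rot: [3.141, -0.0, -2.803]
force: [0.0, 0.5, -2.8]
width: 14.4
```

```bash
python3 -m crank '[{"x":0,"y":0,"z":0.1,"spin":0},{"x":0,"y":0,"z":0.1,"spin":0},{"x":0,"y":0,"z":0,"spin":0}]'
python3 -m crank '[{"x":0,"y":0,"z":0.1,"spin":0},{"x":0,"y":0,"z":0,"spin":0}]'
```

```text
clock: 8.75
eef_pos: [570.8, -153.9, 94.8]
tool_rot: [3.142, -0.0, -2.803]
force: [0.1, -0.6, -2.3]
width: 14.7
clock: 8.95
eef_pos: [570.8, -153.9, 93.8]
tool_rot: [3.142, -0.0, -2.803]
force: [-0.6, 0.4, -2.1]
width: 14.8
```

```bash
python3 -m crank '[{"x":0,"y":0,"z":0.1,"spin":0},{"x":0,"y":0,"z":0.1,"spin":0},{"x":0,"y":0,"z":0.1,"spin":0},{"x":0,"y":0,"z":0,"spin":0}]'
python3 -m crank '[{"x":0,"y":0,"z":0.1,"spin":0},{"x":0,"y":0,"z":0,"spin":0}]'
python3 -m crank '[{"x":0,"y":0,"z":0.05,"spin":0},{"x":0,"y":0,"z":0,"spin":0}]'
```

```text
clock: 9.35
eef_pos: [570.8, -153.8, 90.7]
tool_rot: [3.141, -0.0, -2.803]
force: [-0.3, -0.7, -2.5]
width: 14.5
clock: 9.55
eef_pos: [570.8, -153.9, 89.8]
tool_rot: [3.141, -0.0, -2.803]
force: [0.2, -1.1, -1.2]
width: 14.6
clock: 9.75
eef_pos: [570.8, -153.9, 89.3]
tool_rot: [3.142, -0.0, -2.803]
force: [0.8, 0.1, -2.9]
width: 14.3
```

```bash
python3 -m crank '[{"x":0,"y":0,"z":0.05,"spin":0},{"x":0,"y":0,"z":0.05,"spin":0},{"x":0,"y":0,"z":0,"spin":0}]'
python3 -m crank '[{"x":0,"y":0,"z":0.1,"spin":0},{"x":0,"y":0,"z":0,"spin":0}]'
```

```text
clock: 10.05
eef_pos: [570.8, -153.9, 89.3]
tool_rot: [-3.141, 0.0, -2.803]
force: [-1.8, 1.1, 4.7]
width: 14.6
clock: 10.25
eef_pos: [570.8, -153.9, 89.3]
tool_rot: [-3.141, 0.0, -2.804]
force: [-4.6, 0.5, 12.5]
width: 14.5
```

```bash
python3 -m crank '[{"x":0,"y":0,"z":-0.15,"spin":0},{"x":0,"y":0,"z":0,"spin":0},{"x":0,"y":0,"z":0,"spin":0},{"x":0,"y":0,"z":0,"spin":0}]' 60
python3 -m crank '[{"x":0,"y":0,"z":-1,"spin":0},{"x":0,"y":0,"z":-3,"spin":0},{"x":0,"y":0,"z":-5,"spin":0},{"x":0,"y":0,"z":-3,"spin":0},{"x":0,"y":0,"z":0,"spin":0}]'
python3 - <<'E'
from h import *
import json
go(570.8,-153.9,200)
for n in('wrist','side','top'):
    c=vision.calibration(n);cv2.imwrite(f'pics/{n}7.png',vision.get_image(n))
    json.dump({k:np.array(v).tolist() for k,v in c.items()},open(f'{n}7.json','w'))
im=cv2.imread('pics/side7.png')[150:310,220:400];cv2.imwrite('pics/s7c.png',cv2.resize(im,None,fx=4,fy=3.7))
E
```

```text
clock: 10.65
eef_pos: [570.9, -153.9, 88.7]
tool_rot: [3.142, -0.0, -2.803]
force: [-0.0, -0.4, -0.0]
width: 51.3
clock: 11.15
eef_pos: [574.1, -154.5, 214.4]
tool_rot: [-3.136, 0.009, -2.804]
force: [0.0, 0.6, 0.1]
width: 51.3
clock 11.15 tcp [ 574.1 -154.5  214.4] rot [-3.136  0.009 -2.804] d cm [0.31 0.18 1.44] F [0.  0.6 0.1] w 51.3
```

View pics/s7c.png

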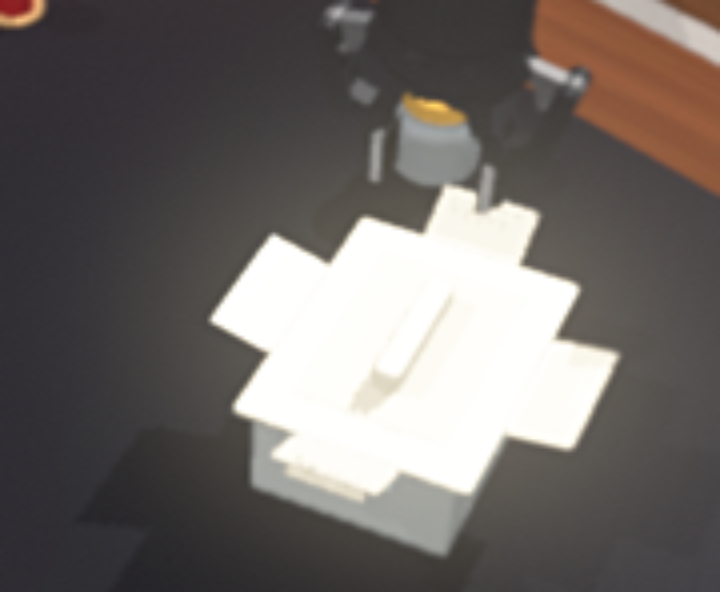

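View pics/wrist7.png

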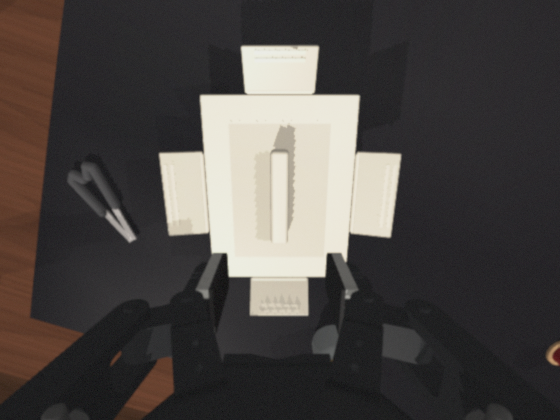

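```bash
cat >> h.py <<'E'
C0=np.array([570.8,-153.9]);ex=np.array([.9434,.3316]);ey=np.array([-.3316,.9434])
def lg(X,Y,z):
    w=C0+X*ex+Y*ey; go(w[0],w[1],z); e=ctrl.read_state()['eef_pos'][:2]-C0; print('lid XY',round(e@ex,1),round(e@ey,1))
E
python3 -m crank '[{"x":-2,"y":0,"z":0,"spin":0},{"x":-4,"y":0,"z":0,"spin":0},{"x":-4,"y":0,"z":1,"spin":0},{"x":-2,"y":0,"z":2,"spin":0},{"x":-1,"y":0,"z":2,"spin":0}]' 0
python3 -m crank '[{"x":0,"y":0,"z":1,"spin":0},{"x":0,"y":0,"z":0,"spin":0},{"x":0,"y":0,"z":0,"spin":0},{"x":0,"y":0,"z":0,"spin":0}]'
python3 - <<'E'
from h import *
lg(130,0,115); print(ctrl.read_state()['qpos'])
for n in('wrist','side'):
    cv2.imwrite(f'pics/{n}8.png',vision.get_image(n))
im=cv2.imread('pics/side8.png')[130:290,230:410];cv2.imwrite('pics/s8c.png',cv2.resize(im,None,fx=4,fy=3.7))
E
```

```text
clock: 11.8
eef_pos: [694.4, -108.6, 156.0]
tool_rot: [3.14, -0.001, -2.801]
force: [0.7, -0.3, -0.3]
width: -0.4
clock: 12.2
eef_pos: [693.5, -111.6, 150.1]
tool_rot: [-3.141, 0.001, -2.804]
force: [0.1, -0.1, -0.1]
width: 0.2
clock 12.2 tcp [ 693.5 -111.6  150.1] rot [-3.141e+00  1.000e-03 -2.804e+00] d cm [-0.02  0.08  3.51] F [ 0.1 -0.1 -0.1] w 0.2
lid XY 129.8 -0.8
[ 0.2073194   0.79223806 -0.16324772  1.42633945  0.14497814  0.93346206
  1.91367212]
```

View pics/s8c.png

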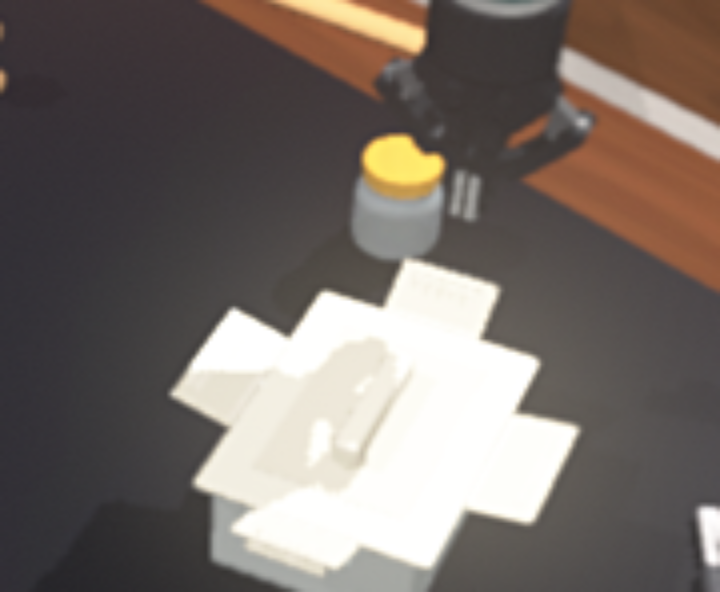

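View pics/wrist8.png

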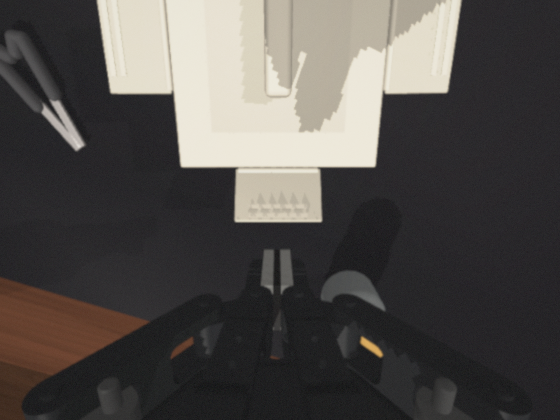

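```bash
python3 -m crank '[{"x":0,"y":0.08,"z":1.5,"spin":0},{"x":0,"y":0,"z":1.5,"spin":0},{"x":0,"y":0,"z":1,"spin":0},{"x":0,"y":0,"z":0.8,"spin":0},{"x":0,"y":0,"z":0.6,"spin":0}]'
python3 -m crank '[{"x":0,"y":0,"z":0.6,"spin":0},{"x":0,"y":0,"z":0.4,"spin":0},{"x":0,"y":0,"z":0,"spin":0}]'
python3 - <<'E'
from h import *
lg(130,0,84)
for n in('wrist','side'):
    cv2.imwrite(f'pics/{n}9.png',vision.get_image(n))
im=cv2.imread('pics/side9.png')[130:290,230:410];cv2.imwrite('pics/s9c.png',cv2.resize(im,None,fx=4,fy=3.7))
E
```

```text
clock: 12.8
eef_pos: [692.9, -109.9, 93.5]
tool_rot: [3.141, -0.001, -2.803]
force: [-0.6, 0.2, -0.1]
width: -0.1
clock: 13.1
eef_pos: [692.9, -110.0, 84.3]
tool_rot: [3.141, -0.001, -2.803]
force: [0.3, -0.1, -0.3]
width: -0.1
clock 13.1 tcp [ 692.9 -110.    84.3] rot [ 3.141e+00 -1.000e-03 -2.803e+00] d cm [-0.03 -0.1   0.03] F [ 0.3 -0.1 -0.3] w -0.1
lid XY 129.7 1.0
```

View pics/s9c.png

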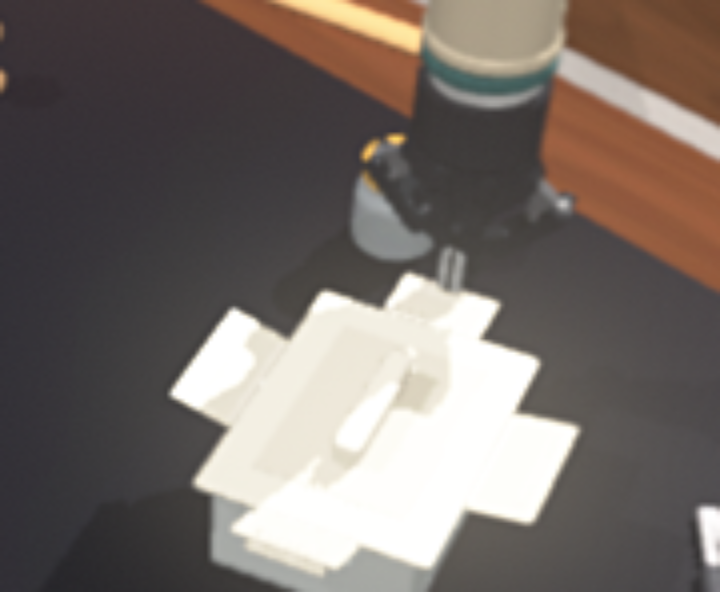

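View pics/wrist9.png

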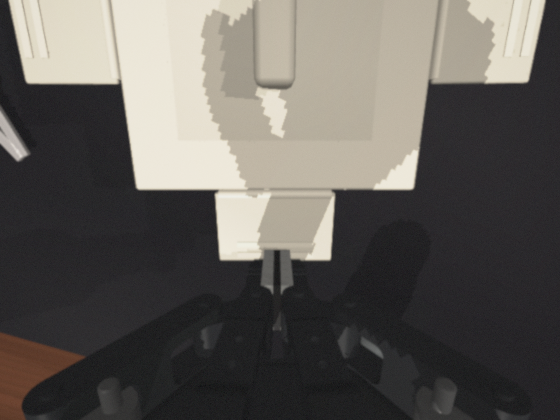

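```bash
python3 -m crank '[{"x":0,"y":-0.05,"z":0.5,"spin":0},{"x":0.05,"y":-0.05,"z":0.5,"spin":0},{"x":0.15,"y":0,"z":0.4,"spin":0},{"x":0.15,"y":0,"z":0.4,"spin":0}]'
python3 -m crank '[{"x":0.25,"y":0,"z":0.35,"spin":0},{"x":0.3,"y":0,"z":0.35,"spin":0},{"x":0.25,"y":0,"z":0.2,"spin":0},{"x":0.25,"y":0,"z":0.1,"spin":0},{"x":0,"y":0,"z":0,"spin":0}]'
python3 - <<'E'
from h import *
lg(112,0,54)
for n in('wrist','side'):
    cv2.imwrite(f'pics/{n}10.png',vision.get_image(n))
im=cv2.imread('pics/side10.png')[130:290,230:410];cv2.imwrite('pics/s10c.png',cv2.resize(im,None,fx=4,fy=3.7))
E
```

```text
clock: 13.6
eef_pos: [690.0, -112.3, 66.4]
tool_rot: [3.142, -0.0, -2.804]
force: [0.0, 0.1, -0.2]
width: -0.2
clock: 14.1
eef_pos: [679.8, -115.9, 56.8]
tool_rot: [3.141, -0.001, -2.804]
force: [-0.6, -0.6, -0.4]
width: -0.1
clock 14.1 tcp [ 679.8 -115.9   56.8] rot [ 3.141e+00 -1.000e-03 -2.804e+00] d cm [0.34 0.03 0.28] F [-0.6 -0.6 -0.4] w -0.1
lid XY 115.4 -0.3
```

View pics/wrist10.png

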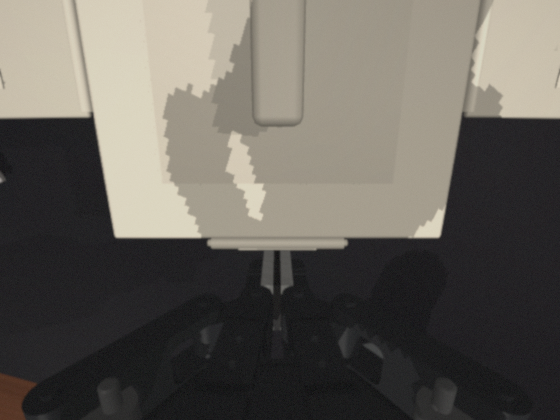

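```bash
python3 -m crank '[{"x":0.2,"y":0,"z":0.2,"spin":0},{"x":0.15,"y":0,"z":0.1,"spin":0},{"x":0,"y":0,"z":0,"spin":0}]'
python3 -m crank '[{"x":0.15,"y":0,"z":0.05,"spin":0},{"x":0.1,"y":0,"z":0,"spin":0},{"x":0,"y":0,"z":0,"spin":0}]'
python3 -m crank '[{"x":0.1,"y":0,"z":0,"spin":0},{"x":0,"y":0,"z":0,"spin":0}]'
```

```text
clock: 14.5
eef_pos: [676.6, -116.9, 53.7]
tool_rot: [3.141, -0.001, -2.804]
force: [-0.4, 1.0, -0.5]
width: 0.5
clock: 14.8
eef_pos: [675.7, -117.2, 53.6]
tool_rot: [-3.141, 0.002, -2.803]
force: [3.1, 1.4, -0.8]
width: -0.3
clock: 15.0
eef_pos: [675.4, -117.3, 53.8]
tool_rot: [-3.141, 0.003, -2.803]
force: [4.9, 0.2, -2.3]
width: -0.5
```

```bash
python3 -m crank '[{"x":0.1,"y":0,"z":0,"spin":0},{"x":0,"y":0,"z":0,"spin":0}]'
python3 -m crank '[{"x":0.1,"y":0,"z":0,"spin":0},{"x":0,"y":0,"z":0,"spin":0}]'
```

```text
clock: 15.2
eef_pos: [675.2, -117.3, 53.9]
tool_rot: [-3.141, 0.005, -2.803]
force: [6.2, 1.6, -2.7]
width: 0.1
clock: 15.4
eef_pos: [675.0, -117.3, 54.1]
tool_rot: [-3.141, 0.007, -2.803]
force: [7.5, 1.9, -3.4]
width: 0.2
```

```bash
python3 -m crank '[{"x":-0.5,"y":0,"z":0,"spin":0},{"x":-0.3,"y":0,"z":0.3,"spin":0},{"x":0,"y":0,"z":0.3,"spin":0},{"x":0.2,"y":0,"z":0,"spin":0},{"x":0,"y":0,"z":0,"spin":0}]'
python3 -m crank '[{"x":0.2,"y":0,"z":0,"spin":0},{"x":0.1,"y":0,"z":0,"spin":0},{"x":0,"y":0,"z":0,"spin":0}]'
python3 -m crank '[{"x":0.1,"y":0,"z":0,"spin":0},{"x":0.1,"y":0,"z":0,"spin":0},{"x":0,"y":0,"z":0,"spin":0}]'
```

```text
clock: 15.9
eef_pos: [677.5, -116.5, 47.2]
tool_rot: [3.141, 0.0, -2.803]
force: [1.7, 0.9, -0.7]
width: -0.1
clock: 16.2
eef_pos: [676.7, -116.7, 48.1]
tool_rot: [-3.141, 0.005, -2.803]
force: [4.6, 1.8, -1.8]
width: 0.1
clock: 16.5
eef_pos: [676.1, -116.9, 48.3]
tool_rot: [-3.141, 0.007, -2.803]
force: [7.7, 2.2, -2.9]
width: -0.1
```

```bash
python3 -m crank '[{"x":0.1,"y":0,"z":0,"spin":0},{"x":0.05,"y":0,"z":0,"spin":0},{"x":0,"y":0,"z":0,"spin":0}]'
python3 -m crank '[{"x":0.05,"y":0,"z":0,"spin":0},{"x":0.05,"y":0,"z":0,"spin":0},{"x":0,"y":0,"z":0,"spin":0}]'
```

```text
clock: 16.8
eef_pos: [675.7, -117.0, 48.5]
tool_rot: [-3.14, 0.009, -2.802]
force: [9.9, 2.6, -3.9]
width: 0.1
clock: 17.1
eef_pos: [675.3, -117.2, 48.6]
tool_rot: [-3.14, 0.01, -2.802]
force: [10.2, 3.0, -4.2]
width: -0.3
```

```bash
python3 -m crank '[{"x":0.05,"y":0,"z":0,"spin":0},{"x":0.05,"y":0,"z":0,"spin":0},{"x":0,"y":0,"z":0,"spin":0}]'
python3 -m crank '[{"x":0.05,"y":0,"z":0,"spin":0},{"x":0.03,"y":0,"z":0,"spin":0},{"x":0,"y":0,"z":0,"spin":0}]'
```

```text
clock: 17.4
eef_pos: [674.4, -117.4, 48.6]
tool_rot: [-3.14, 0.01, -2.802]
force: [9.4, 3.8, -5.1]
width: 0.2
clock: 17.7
eef_pos: [672.4, -118.1, 48.3]
tool_rot: [-3.141, 0.008, -2.802]
force: [6.3, 1.6, -4.4]
width: -0.0
```

```bash
python3 -m crank '[{"x":0,"y":0,"z":0,"spin":0},{"x":0,"y":0,"z":0,"spin":0}]'
python3 -m crank '[{"x":0.03,"y":0,"z":0,"spin":0},{"x":0,"y":0,"z":0,"spin":0}]'
```

```text
clock: 17.9
eef_pos: [668.9, -119.4, 47.7]
tool_rot: [3.141, 0.001, -2.803]
force: [2.9, 1.2, -0.8]
width: -0.2
clock: 18.1
eef_pos: [668.9, -119.4, 47.7]
tool_rot: [3.142, 0.001, -2.803]
force: [3.2, 2.4, -1.7]
width: 0.0
```

```bash
python3 -m crank '[{"x":-1.5,"y":0,"z":0,"spin":0},{"x":-1.5,"y":0,"z":-1,"spin":0},{"x":0,"y":0,"z":-4,"spin":0},{"x":0,"y":0,"z":-4,"spin":0},{"x":2,"y":0,"z":-1,"spin":0}]'
python3 -m crank '[{"x":4.8,"y":0,"z":0,"spin":0},{"x":4.8,"y":0,"z":0,"spin":0},{"x":4.8,"y":0,"z":0,"spin":0},{"x":4.8,"y":0,"z":0,"spin":0},{"x":3,"y":0,"z":0,"spin":0}]'
python3 -m crank '[{"x":1.5,"y":0,"z":0,"spin":0},{"x":0,"y":0,"z":0,"spin":0},{"x":0,"y":0,"z":0,"spin":0},{"x":0,"y":0,"z":0,"spin":0}]'
python3 - <<'E'
from h import *
lg(-130,0,84)
for n in('wrist','side'):
    cv2.imwrite(f'pics/{n}11.png',vision.get_image(n))
im=cv2.imread('pics/side11.png')[130:310,220:400];cv2.imwrite('pics/s11c.png',cv2.resize(im,None,fx=4,fy=3.3))
E
```

```text
clock: 18.6
eef_pos: [681.1, -116.0, 151.9]
tool_rot: [-3.138, 0.007, -2.802]
force: [-0.4, 0.6, 0.8]
width: -0.3
clock: 19.1
eef_pos: [462.1, -192.1, 147.1]
tool_rot: [3.14, -0.007, -2.807]
force: [0.6, -0.7, 0.7]
width: -0.1
clock: 19.5
eef_pos: [456.4, -194.3, 147.4]
tool_rot: [-3.141, 0.002, -2.802]
force: [-0.2, -0.0, 0.2]
width: -0.1
clock 19.5 tcp [ 456.4 -194.3  147.4] rot [-3.141e+00  2.000e-03 -2.802e+00] d cm [0.88 0.02 6.34] F [-0.2 -0.   0.2] w -0.1
lid XY -121.3 -0.2
```

View pics/s11c.png

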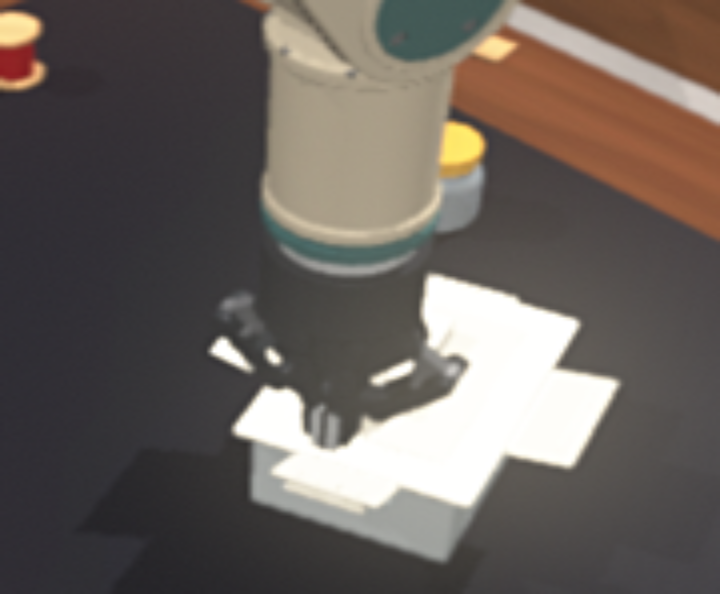

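View pics/wrist11.png

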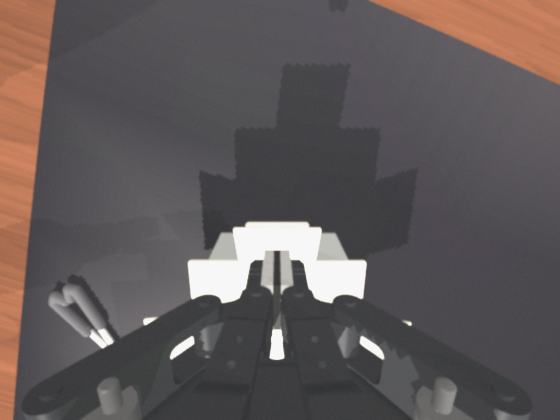

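```bash
python3 -m crank '[{"x":0.45,"y":0.02,"z":1.5,"spin":0},{"x":0.43,"y":0,"z":1.8,"spin":0},{"x":0,"y":0,"z":1.4,"spin":0},{"x":0,"y":0,"z":0.8,"spin":0},{"x":0,"y":0,"z":0.6,"spin":0}]'
python3 -m crank '[{"x":0,"y":0,"z":0.2,"spin":0},{"x":0,"y":0,"z":0,"spin":0}]'
python3 - <<'E'
from h import *
lg(-130,0,84)
E
```

```text
clock: 20.1
eef_pos: [442.5, -198.5, 84.9]
tool_rot: [3.139, -0.007, -2.804]
force: [-0.2, 0.0, -0.3]
width: -0.2
clock: 20.3
eef_pos: [447.0, -197.2, 84.2]
tool_rot: [3.141, 0.001, -2.802]
force: [0.9, 0.0, 0.3]
width: 0.0
clock 20.3 tcp [ 447.  -197.2   84.2] rot [ 3.141e+00  1.000e-03 -2.802e+00] d cm [-0.12 -0.02  0.02] F [0.9 0.  0.3] w 0.0
lid XY -131.1 0.2
```

```bash
python3 -m crank '[{"x":-0.1,"y":0,"z":0.5,"spin":0},{"x":-0.1,"y":0,"z":0.5,"spin":0},{"x":-0.15,"y":0,"z":0.4,"spin":0},{"x":-0.15,"y":0,"z":0.4,"spin":0}]'
python3 -m crank '[{"x":-0.25,"y":0,"z":0.35,"spin":0},{"x":-0.3,"y":0,"z":0.35,"spin":0},{"x":-0.25,"y":0,"z":0.3,"spin":0},{"x":-0.15,"y":0,"z":0.3,"spin":0},{"x":0,"y":0,"z":0.3,"spin":0}]'
python3 -m crank '[{"x":-0.15,"y":0,"z":0.2,"spin":0},{"x":-0.1,"y":0,"z":0,"spin":0},{"x":0,"y":0,"z":0,"spin":0}]'
python3 - <<'E'
from h import *
lg(-112,0,47.5)
cv2.imwrite(f'pics/side12.png',vision.get_image('side'))
im=cv2.imread('pics/side12.png')[130:310,220:400];cv2.imwrite('pics/s12c.png',cv2.resize(im,None,fx=4,fy=3.3))
E
```

```text
clock: 20.7
eef_pos: [451.0, -196.0, 66.1]
tool_rot: [-3.142, 0.0, -2.803]
force: [0.7, -0.9, 0.4]
width: 0.1
clock: 21.2
eef_pos: [459.9, -192.9, 50.1]
tool_rot: [-3.142, 0.0, -2.803]
force: [-0.1, 0.1, 0.1]
width: -0.1
clock: 21.5
eef_pos: [462.0, -192.1, 48.4]
tool_rot: [3.142, 0.0, -2.803]
force: [-0.4, 0.8, 0.4]
width: -0.0
clock 21.5 tcp [ 462.  -192.1   48.4] rot [ 3.142  0.    -2.803] d cm [-0.33  0.    0.09] F [-0.4  0.8  0.4] w -0.0
lid XY -115.3 -0.0
```

View pics/s12c.png

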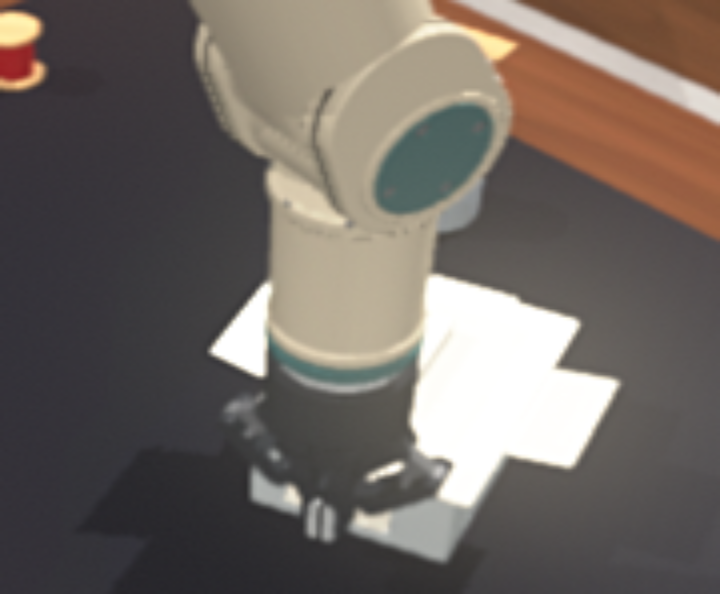

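```bash
python3 -m crank '[{"x":-0.15,"y":0,"z":0.1,"spin":0},{"x":-0.15,"y":0,"z":0,"spin":0},{"x":0,"y":0,"z":0,"spin":0}]'
python3 -m crank '[{"x":-0.1,"y":0,"z":0,"spin":0},{"x":-0.1,"y":0,"z":0,"spin":0},{"x":0,"y":0,"z":0,"spin":0}]'
```

```text
clock: 21.85
eef_pos: [464.6, -191.3, 47.3]
tool_rot: [3.141, -0.001, -2.803]
force: [-1.1, -0.4, 0.3]
width: 0.0
clock: 22.15
eef_pos: [465.2, -191.0, 47.2]
tool_rot: [3.141, -0.003, -2.804]
force: [-4.5, -3.3, 0.9]
width: 0.1
```

```bash
python3 -m crank '[{"x":-0.1,"y":0,"z":0,"spin":0},{"x":-0.05,"y":0,"z":0,"spin":0},{"x":0,"y":0,"z":0,"spin":0}]'
python3 -m crank '[{"x":-0.1,"y":0,"z":0,"spin":0},{"x":-0.05,"y":0,"z":0,"spin":0},{"x":0,"y":0,"z":0,"spin":0}]'
python3 -m crank '[{"x":-0.05,"y":0,"z":0,"spin":0},{"x":-0.05,"y":0,"z":0,"spin":0},{"x":0,"y":0,"z":0,"spin":0}]'
```

```text
clock: 22.45
eef_pos: [465.5, -190.9, 47.1]
tool_rot: [3.14, -0.005, -2.805]
force: [-6.2, -3.2, 1.8]
width: 0.1
clock: 22.75
eef_pos: [466.0, -190.7, 47.0]
tool_rot: [3.14, -0.006, -2.805]
force: [-6.7, -3.7, 1.8]
width: -0.1
clock: 23.05
eef_pos: [466.3, -190.6, 46.9]
tool_rot: [3.14, -0.007, -2.806]
force: [-8.5, -4.3, 2.6]
width: -0.4
```

```bash
python3 -m crank '[{"x":-0.05,"y":0,"z":0,"spin":0},{"x":-0.05,"y":0,"z":0,"spin":0},{"x":0,"y":0,"z":0,"spin":0}]'
python3 -m crank '[{"x":-0.05,"y":0,"z":0,"spin":0},{"x":-0.03,"y":0,"z":0,"spin":0},{"x":0,"y":0,"z":0,"spin":0}]'
```

```text
clock: 23.35
eef_pos: [466.8, -190.4, 46.8]
tool_rot: [3.14, -0.008, -2.806]
force: [-8.3, -5.6, 1.0]
width: -0.3
clock: 23.65
eef_pos: [467.0, -190.3, 46.7]
tool_rot: [3.139, -0.009, -2.806]
force: [-9.8, -5.3, 1.9]
width: 0.4
```

```bash
python3 -m crank '[{"x":-0.05,"y":0,"z":0,"spin":0},{"x":-0.03,"y":0,"z":0,"spin":0},{"x":0,"y":0,"z":0,"spin":0}]'
python3 -m crank '[{"x":-0.05,"y":0,"z":0,"spin":0},{"x":0,"y":0,"z":0,"spin":0},{"x":0,"y":0,"z":0,"spin":0}]'
```

```text
clock: 23.95
eef_pos: [467.5, -190.1, 46.6]
tool_rot: [3.139, -0.01, -2.806]
force: [-9.7, -6.4, 2.0]
width: -0.3
clock: 24.25
eef_pos: [468.0, -189.9, 46.5]
tool_rot: [3.139, -0.009, -2.806]
force: [-9.8, -5.8, 0.1]
width: -0.1
```

```bash
python3 -m crank '[{"x":-0.03,"y":0,"z":0,"spin":0},{"x":0,"y":0,"z":0,"spin":0},{"x":0,"y":0,"z":0,"spin":0}]'
python3 -m crank '[{"x":-0.03,"y":0,"z":0,"spin":0},{"x":0,"y":0,"z":0,"spin":0},{"x":0,"y":0,"z":0,"spin":0}]'
```

```text
clock: 24.55
eef_pos: [468.3, -189.8, 46.5]
tool_rot: [3.139, -0.009, -2.806]
force: [-8.9, -5.9, 0.3]
width: -0.0
clock: 24.85
eef_pos: [468.7, -189.7, 46.5]
tool_rot: [3.139, -0.009, -2.806]
force: [-9.0, -5.4, -0.8]
width: -0.1
```

```bash
python3 -m crank '[{"x":-0.04,"y":0,"z":0,"spin":0},{"x":0,"y":0,"z":0,"spin":0},{"x":0,"y":0,"z":0,"spin":0}]'
python3 -m crank '[{"x":-0.04,"y":0,"z":0,"spin":0},{"x":0,"y":0,"z":0,"spin":0},{"x":0,"y":0,"z":0,"spin":0}]'
```

```text
clock: 25.15
eef_pos: [469.7, -189.3, 46.3]
tool_rot: [3.139, -0.008, -2.806]
force: [-8.5, -4.9, -3.2]
width: 0.2
clock: 25.45
eef_pos: [471.7, -188.5, 46.5]
tool_rot: [3.14, -0.005, -2.805]
force: [-6.5, -3.8, -5.0]
width: -0.2
```

```bash
python3 -m crank '[{"x":0,"y":0,"z":0,"spin":0},{"x":0,"y":0,"z":0,"spin":0},{"x":0,"y":0,"z":0,"spin":0}]'
```

```text
clock: 25.75
eef_pos: [471.7, -188.5, 46.5]
tool_rot: [3.14, -0.005, -2.805]
force: [-5.8, -3.3, -3.6]
width: -0.0
```

```bash
python3 -m crank '[{"x":-0.05,"y":0,"z":0,"spin":0},{"x":-0.05,"y":0,"z":0,"spin":0},{"x":0,"y":0,"z":0,"spin":0}]'
python3 -m crank '[{"x":0.8,"y":0,"z":0,"spin":0},{"x":0,"y":0,"z":0,"spin":0},{"x":0,"y":0,"z":0,"spin":0}]'
python3 - <<'E'
from h import *
cv2.imwrite(f'pics/wrist13.png',vision.get_image('wrist'))
E
```

```text
clock: 26.05
eef_pos: [471.6, -188.5, 46.5]
tool_rot: [3.14, -0.007, -2.805]
force: [-6.8, -4.1, -2.6]
width: 0.1
clock: 26.35
eef_pos: [469.5, -189.6, 47.7]
tool_rot: [-3.141, 0.003, -2.803]
force: [-0.4, -0.2, 0.1]
width: -0.0
```

View pics/wrist13.png

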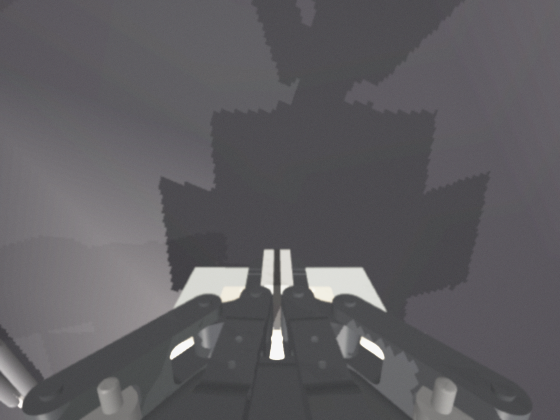

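```bash
python3 -m crank '[{"x":1.5,"y":0,"z":0,"spin":0},{"x":1,"y":0,"z":-1,"spin":0},{"x":0,"y":0,"z":-3,"spin":0},{"x":0,"y":0,"z":-4,"spin":0},{"x":0,"y":0,"z":-2,"spin":0.15}]'
python3 -m crank '[{"x":0,"y":0,"z":0,"spin":0.145},{"x":0,"y":0,"z":0,"spin":0.145},{"x":0,"y":0,"z":0,"spin":0.145},{"x":0,"y":0,"z":0,"spin":0.145},{"x":0,"y":0,"z":0,"spin":0.145}]'
python3 -m crank '[{"x":0,"y":0,"z":0,"spin":0.145},{"x":0,"y":0,"z":0,"spin":0.145},{"x":0,"y":0,"z":0,"spin":0.145},{"x":0,"y":0,"z":0,"spin":0.145},{"x":0,"y":0,"z":0,"spin":0.113}]'
python3 -m crank '[{"x":0,"y":0,"z":0,"spin":0},{"x":0,"y":0,"z":0,"spin":0}]'
python3 - <<'E'
from h import *
lg(0,-112,140);print(ctrl.read_state()['qpos'].round(2))
for n in('wrist','side','top'): cv2.imwrite(f'pics/{n}14.png',vision.get_image(n))
im=cv2.imread('pics/side14.png')[130:310,220:400];cv2.imwrite('pics/s14c.png',cv2.resize(im,None,fx=4,fy=3.3))
E
```

```text
clock: 26.9
eef_pos: [444.4, -199.2, 150.4]
tool_rot: [-3.14, 0.003, -2.957]
force: [1.4, -0.5, 0.6]
width: 0.3
clock: 27.4
eef_pos: [443.4, -198.7, 148.1]
tool_rot: [3.141, 0.0, 2.598]
force: [-0.1, -0.1, 0.3]
width: -0.3
clock: 27.9
eef_pos: [443.5, -198.5, 148.0]
tool_rot: [3.141, -0.0, 1.905]
force: [0.3, 0.0, -0.2]
width: -0.1
clock: 28.1
eef_pos: [443.9, -198.4, 147.8]
tool_rot: [3.141, -0.0, 1.914]
force: [-0.4, 0.2, 0.1]
width: 0.0
clock 28.1 tcp [ 443.9 -198.4  147.8] rot [ 3.141 -0.     1.914] d cm [-11.28  13.39   0.77] F [-0.4  0.2  0.1] w 0.0
lid XY -134.4 0.1
[ 0.18  0.54  0.27  2.05 -0.25  0.58  0.97]
```

View pics/s14c.png

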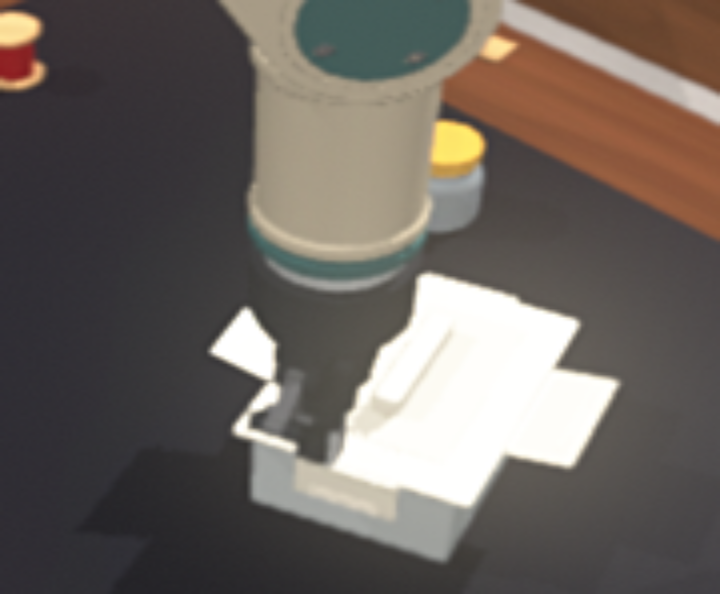

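```bash
python3 -m crank '[{"x":-2,"y":2.5,"z":0,"spin":0},{"x":-3,"y":3.5,"z":0,"spin":0},{"x":-3,"y":3.5,"z":0,"spin":0},{"x":-2,"y":2.6,"z":1,"spin":0},{"x":-1.08,"y":1.29,"z":1.5,"spin":0}]'
python3 -m crank '[{"x":0,"y":0,"z":1,"spin":0},{"x":0,"y":0,"z":0.5,"spin":0},{"x":0,"y":0,"z":0,"spin":0}]'
python3 - <<'E'
from h import *
lg(0,-110,84)
cv2.imwrite(f'pics/wrist15.png',vision.get_image('wrist'))
E
```

```text
clock: 28.75
eef_pos: [611.4, -259.1, 122.8]
tool_rot: [3.138, 0.003, 1.914]
force: [-0.6, 0.3, 1.0]
width: 0.2
clock: 29.05
eef_pos: [605.8, -257.5, 106.5]
tool_rot: [-3.139, -0.002, 1.911]
force: [0.5, -0.3, 0.0]
width: 0.0
clock 29.05 tcp [ 605.8 -257.5  106.5] rot [-3.139e+00 -2.000e-03  1.911e+00] d cm [-0.07  0.14  2.25] F [ 0.5 -0.3  0. ] w 0.0
lid XY -1.3 -109.4
```

View pics/wrist15.png

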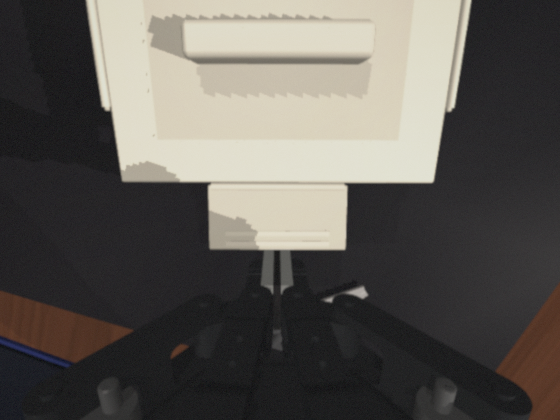

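```bash
python3 -m crank '[{"x":0,"y":0.1,"z":0.8,"spin":0},{"x":0,"y":0,"z":0.7,"spin":0},{"x":0,"y":0,"z":0.6,"spin":0},{"x":0,"y":0,"z":0,"spin":0}]'
python3 - <<'E'
from h import *
lg(0,-110,84)
E
```

```text
clock: 29.5
eef_pos: [607.9, -257.2, 85.3]
tool_rot: [-3.14, -0.001, 1.912]
force: [-0.9, 0.3, -0.1]
width: -0.0
clock 29.5 tcp [ 607.9 -257.2   85.3] rot [-3.140e+00 -1.000e-03  1.912e+00] d cm [-0.02 -0.07  0.13] F [-0.9  0.3 -0.1] w -0.0
lid XY 0.7 -109.8
```

```bash
python3 -m crank '[{"x":0,"y":-0.05,"z":0.6,"spin":0},{"x":0.05,"y":0,"z":0.5,"spin":0},{"x":0.15,"y":0,"z":0.4,"spin":0},{"x":0.15,"y":0,"z":0.4,"spin":0}]'
python3 -m crank '[{"x":0.25,"y":0,"z":0.35,"spin":0},{"x":0.3,"y":0,"z":0.35,"spin":0},{"x":0.25,"y":0,"z":0.3,"spin":0},{"x":0.15,"y":0,"z":0.3,"spin":0},{"x":0,"y":0,"z":0.3,"spin":0}]'
python3 -m crank '[{"x":0.15,"y":0,"z":0.2,"spin":0},{"x":0.1,"y":0,"z":0.1,"spin":0},{"x":0,"y":0,"z":0,"spin":0}]'
python3 - <<'E'
from h import *
lg(0,-92,47.5)
cv2.imwrite(f'pics/wrist16.png',vision.get_image('wrist'))
E
```

```text
clock: 29.9
eef_pos: [606.9, -254.4, 67.0]
tool_rot: [-3.141, -0.0, 1.912]
force: [-0.0, 0.5, 0.4]
width: -0.1
clock: 30.4
eef_pos: [603.9, -245.1, 51.2]
tool_rot: [3.141, -0.0, 1.912]
force: [0.4, -1.3, 0.2]
width: 0.4
clock: 30.7
eef_pos: [602.9, -243.0, 48.2]
tool_rot: [-3.141, -0.0, 1.912]
force: [0.2, -0.4, -0.3]
width: 0.1
clock 30.7 tcp [ 602.9 -243.    48.2] rot [-3.141 -0.     1.912] d cm [ 0.27 -0.07  0.07] F [ 0.2 -0.4 -0.3] w 0.1
lid XY 0.7 -94.7
```

View pics/wrist16.png

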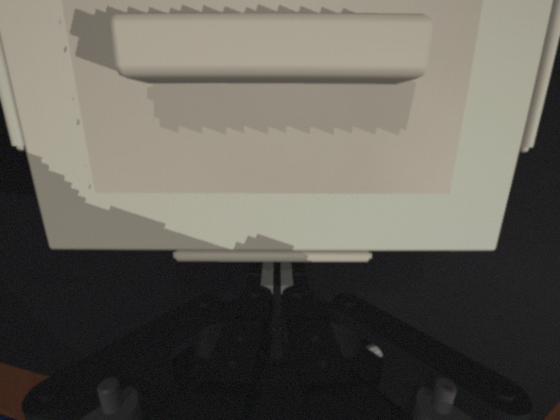

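```bash
python3 -m crank '[{"x":0.15,"y":0,"z":0,"spin":0},{"x":0.15,"y":0,"z":0,"spin":0},{"x":0,"y":0,"z":0,"spin":0}]'
python3 -m crank '[{"x":0.1,"y":0,"z":0,"spin":0},{"x":0.1,"y":0,"z":0,"spin":0},{"x":0,"y":0,"z":0,"spin":0}]'
python3 -m crank '[{"x":0.1,"y":0,"z":0,"spin":0},{"x":0.05,"y":0,"z":0,"spin":0},{"x":0,"y":0,"z":0,"spin":0}]'
```

```text
clock: 31.05
eef_pos: [602.0, -240.1, 48.5]
tool_rot: [-3.142, -0.0, 1.912]
force: [-0.4, -0.3, -0.2]
width: -0.2
clock: 31.35
eef_pos: [601.8, -239.7, 48.6]
tool_rot: [3.141, 0.002, 1.911]
force: [2.0, -5.1, -1.4]
width: 0.3
clock: 31.65
eef_pos: [601.7, -239.3, 48.7]
tool_rot: [3.141, 0.004, 1.911]
force: [2.6, -6.1, -3.4]
width: 0.1
```

```bash
python3 -m crank '[{"x":0.05,"y":0,"z":0,"spin":0},{"x":0.05,"y":0,"z":0,"spin":0},{"x":0,"y":0,"z":0,"spin":0}]'
python3 -m crank '[{"x":0.05,"y":0,"z":0,"spin":0},{"x":0.05,"y":0,"z":0,"spin":0},{"x":0,"y":0,"z":0,"spin":0}]'
python3 -m crank '[{"x":0.05,"y":0,"z":0,"spin":0},{"x":0.05,"y":0,"z":0,"spin":0},{"x":0,"y":0,"z":0,"spin":0}]'
```

```text
clock: 31.95
eef_pos: [601.6, -239.2, 48.7]
tool_rot: [3.14, 0.005, 1.911]
force: [3.1, -6.8, -3.5]
width: -0.4
clock: 32.25
eef_pos: [601.4, -239.0, 48.8]
tool_rot: [3.14, 0.006, 1.91]
force: [3.4, -8.3, -5.1]
width: -0.1
clock: 32.55
eef_pos: [601.4, -238.8, 48.9]
tool_rot: [3.14, 0.008, 1.91]
force: [4.4, -9.0, -5.2]
width: 0.1
```

```bash
python3 -m crank '[{"x":0.05,"y":0,"z":0,"spin":0},{"x":0.05,"y":0,"z":0,"spin":0},{"x":0,"y":0,"z":0,"spin":0}]'
python3 -m crank '[{"x":0.05,"y":0,"z":0,"spin":0},{"x":0.03,"y":0,"z":0,"spin":0},{"x":0,"y":0,"z":0,"spin":0}]'
```

```text
clock: 32.85
eef_pos: [601.3, -238.5, 49.0]
tool_rot: [3.139, 0.009, 1.91]
force: [4.3, -10.4, -6.7]
width: -0.0
clock: 33.15
eef_pos: [601.2, -238.3, 49.0]
tool_rot: [3.139, 0.01, 1.909]
force: [4.3, -10.7, -5.9]
width: 0.4
```

```bash
python3 -m crank '[{"x":0.05,"y":0,"z":0,"spin":0},{"x":0.03,"y":0,"z":0,"spin":0},{"x":0,"y":0,"z":0,"spin":0}]'
python3 -m crank '[{"x":0.05,"y":0,"z":0,"spin":0},{"x":0.03,"y":0,"z":0,"spin":0},{"x":0,"y":0,"z":0,"spin":0}]'
```

```text
clock: 33.45
eef_pos: [601.1, -238.2, 49.1]
tool_rot: [3.139, 0.011, 1.909]
force: [4.8, -11.7, -6.7]
width: 0.3
clock: 33.75
eef_pos: [601.0, -237.9, 49.2]
tool_rot: [3.139, 0.012, 1.909]
force: [5.1, -12.3, -6.9]
width: 0.1
```

```bash
python3 -m crank '[{"x":0.03,"y":0,"z":0.1,"spin":0},{"x":0,"y":0,"z":0.1,"spin":0},{"x":0,"y":0,"z":0,"spin":0}]'
python3 -m crank '[{"x":0.05,"y":0,"z":0,"spin":0},{"x":0,"y":0,"z":0,"spin":0},{"x":0,"y":0,"z":0,"spin":0}]'
```

```text
clock: 34.05
eef_pos: [600.9, -237.2, 48.7]
tool_rot: [3.138, 0.011, 1.909]
force: [2.0, -11.0, 4.1]
width: 0.2
clock: 34.35
eef_pos: [600.7, -236.7, 48.6]
tool_rot: [3.138, 0.011, 1.909]
force: [2.8, -11.0, 2.8]
width: 0.1
```

Past the peak; ease on.

```bash
python3 -m crank '[{"x":0.03,"y":0,"z":0,"spin":0},{"x":0,"y":0,"z":0,"spin":0},{"x":0,"y":0,"z":0,"spin":0}]'
python3 -m crank '[{"x":0.03,"y":0,"z":0,"spin":0},{"x":0,"y":0,"z":0,"spin":0},{"x":0,"y":0,"z":0,"spin":0}]'
python3 -m crank '[{"x":0.03,"y":0,"z":0,"spin":0},{"x":0,"y":0,"z":0,"spin":0},{"x":0,"y":0,"z":0,"spin":0}]'
```

```text
clock: 34.65
eef_pos: [600.7, -236.7, 48.6]
tool_rot: [3.138, 0.011, 1.909]
force: [2.2, -10.5, 3.1]
width: 0.0
clock: 34.95
eef_pos: [599.9, -234.5, 48.1]
tool_rot: [3.139, 0.008, 1.91]
force: [1.6, -6.6, 4.4]
width: 0.2
clock: 35.25
eef_pos: [599.4, -232.9, 47.9]
tool_rot: [3.14, 0.006, 1.91]
force: [2.4, -7.6, 3.7]
width: -0.1
```

```bash
python3 -m crank '[{"x":-1.5,"y":0,"z":0,"spin":0},{"x":-1.5,"y":0,"z":-1,"spin":0},{"x":0,"y":0,"z":-4,"spin":0},{"x":0,"y":0,"z":-4,"spin":0},{"x":2,"y":0,"z":-1,"spin":0}]'
python3 -m crank '[{"x":4.5,"y":0,"z":0,"spin":0},{"x":4.5,"y":0,"z":0,"spin":0},{"x":4.5,"y":0,"z":0,"spin":0},{"x":4,"y":0,"z":0,"spin":0},{"x":2,"y":0,"z":0,"spin":0}]'
python3 -m crank '[{"x":0,"y":0,"z":0,"spin":0},{"x":0,"y":0,"z":0,"spin":0},{"x":0,"y":0,"z":0,"spin":0}]'
python3 - <<'E'
from h import *
lg(0,110,84)
for n in('wrist','side'): cv2.imwrite(f'pics/{n}17.png',vision.get_image(n))
im=cv2.imread('pics/side17.png')[130:310,220:400];cv2.imwrite('pics/s17c.png',cv2.resize(im,None,fx=4,fy=3.3))
E
```

```text
clock: 35.75
eef_pos: [603.8, -243.1, 150.8]
tool_rot: [3.137, 0.006, 1.908]
force: [0.9, -0.1, -0.1]
width: -0.2
clock: 36.25
eef_pos: [534.2, -50.0, 146.0]
tool_rot: [-3.139, -0.005, 1.916]
force: [0.4, 0.3, -0.1]
width: -0.1
clock: 36.55
eef_pos: [536.7, -56.7, 146.4]
tool_rot: [-3.142, 0.001, 1.91]
force: [0.2, 0.4, -0.1]
width: 0.1
clock 36.55 tcp [536.7 -56.7 146.4] rot [-3.142e+00  1.000e-03  1.910e+00] d cm [ 0.7  -0.01  6.24] F [ 0.2  0.4 -0.1] w 0.1
lid XY 0.1 103.0
```

View pics/s17c.png

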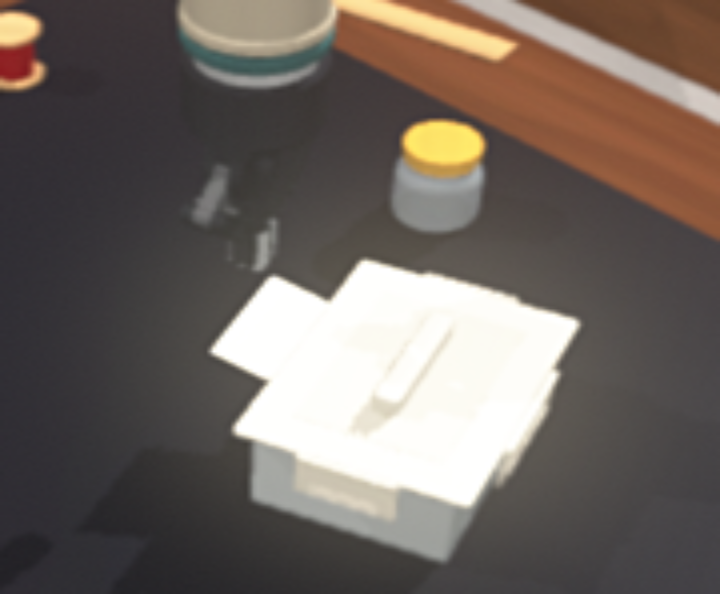

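Three shut (a, c, d), b still raised. Continue with b.

```bash
python3 -m crank '[{"x":0.4,"y":0,"z":1.5,"spin":0},{"x":0.3,"y":0,"z":1.8,"spin":0},{"x":0,"y":0,"z":1.4,"spin":0},{"x":0,"y":0,"z":0.8,"spin":0},{"x":0,"y":0,"z":0.5,"spin":0}]'
python3 -m crank '[{"x":0,"y":0,"z":0.2,"spin":0},{"x":0,"y":0,"z":0,"spin":0},{"x":0,"y":0,"z":0,"spin":0}]'
python3 - <<'E'
from h import *
lg(0,110,84)
E
```

```text
clock: 37.15
eef_pos: [533.9, -49.3, 85.8]
tool_rot: [-3.141, -0.0, 1.911]
force: [0.3, -0.5, 1.3]
width: -0.2
clock: 37.45
eef_pos: [534.4, -48.7, 84.8]
tool_rot: [3.141, 0.0, 1.912]
force: [0.0, -0.3, 0.9]
width: 0.3
clock 37.45 tcp [534.4 -48.7  84.8] rot [3.141 0.    1.912] d cm [-0.14 -0.05  0.08] F [ 0.  -0.3  0.9] w 0.3
lid XY 0.5 111.4
```

```bash
python3 -m crank '[{"x":-0.12,"y":-0.05,"z":0.5,"spin":0},{"x":-0.1,"y":0,"z":0.5,"spin":0},{"x":-0.15,"y":0,"z":0.4,"spin":0},{"x":-0.15,"y":0,"z":0.4,"spin":0}]'
python3 -m crank '[{"x":-0.25,"y":0,"z":0.35,"spin":0},{"x":-0.3,"y":0,"z":0.35,"spin":0},{"x":-0.25,"y":0,"z":0.3,"spin":0},{"x":-0.15,"y":0,"z":0.3,"spin":0},{"x":0,"y":0,"z":0.3,"spin":0}]'
python3 -m crank '[{"x":-0.15,"y":0,"z":0.25,"spin":0},{"x":-0.1,"y":0,"z":0.15,"spin":0},{"x":0,"y":0,"z":0,"spin":0}]'
python3 - <<'E'
from h import *
lg(0,92,47.5)
cv2.imwrite(f'pics/wrist18.png',vision.get_image('side'))
E
```

```text
clock: 37.85
eef_pos: [535.2, -53.7, 66.0]
tool_rot: [-3.141, -0.0, 1.912]
force: [-0.1, 0.4, 1.2]
width: 0.3
clock: 38.35
eef_pos: [538.5, -62.9, 50.2]
tool_rot: [3.142, 0.0, 1.911]
force: [0.2, -0.4, 0.2]
width: -0.3
clock: 38.65
eef_pos: [539.2, -64.8, 46.2]
tool_rot: [-3.141, -0.0, 1.912]
force: [-0.5, 0.3, 0.0]
width: -0.4
clock 38.65 tcp [539.2 -64.8  46.2] rot [-3.141 -0.     1.912] d cm [-0.25  0.03 -0.13] F [-0.5  0.3  0. ] w -0.4
lid XY -0.3 94.5
```

View pics/wrist18.png

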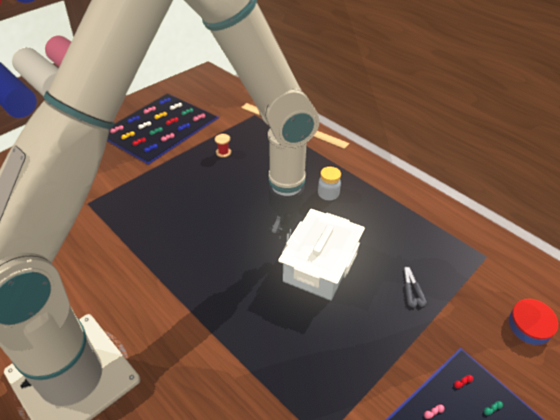

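Flap b is folded down beside the tub (finger near (278,228)); pushing in.

```bash
python3 -m crank '[{"x":-0.15,"y":0,"z":0,"spin":0},{"x":-0.1,"y":0,"z":0,"spin":0},{"x":0,"y":0,"z":0,"spin":0}]'
python3 -m crank '[{"x":-0.1,"y":0,"z":0,"spin":0},{"x":-0.1,"y":0,"z":0,"spin":0},{"x":0,"y":0,"z":0,"spin":0}]'
python3 -m crank '[{"x":-0.1,"y":0,"z":0,"spin":0},{"x":-0.05,"y":0,"z":0,"spin":0},{"x":0,"y":0,"z":0,"spin":0}]'
python3 -m crank '[{"x":-0.05,"y":0,"z":0,"spin":0},{"x":-0.05,"y":0,"z":0,"spin":0},{"x":0,"y":0,"z":0,"spin":0}]'
```

```text
clock: 39.0
eef_pos: [539.4, -65.6, 46.2]
tool_rot: [-3.141, -0.003, 1.913]
force: [-1.0, 5.3, -0.1]
width: 0.1
clock: 39.3
eef_pos: [539.6, -66.3, 45.9]
tool_rot: [-3.14, -0.004, 1.914]
force: [-1.1, 7.1, -1.2]
width: 0.4
clock: 39.6
eef_pos: [539.8, -66.8, 45.8]
tool_rot: [-3.14, -0.006, 1.914]
force: [-1.3, 8.4, -2.0]
width: -0.0
clock: 39.9
eef_pos: [539.9, -67.3, 45.7]
tool_rot: [-3.139, -0.006, 1.915]
force: [-1.4, 10.3, -1.6]
width: 0.1
```

```bash
python3 -m crank '[{"x":-0.05,"y":0,"z":0,"spin":0},{"x":-0.05,"y":0,"z":0,"spin":0},{"x":0,"y":0,"z":0,"spin":0}]'
python3 -m crank '[{"x":-0.05,"y":0,"z":0,"spin":0},{"x":-0.03,"y":0,"z":0,"spin":0},{"x":0,"y":0,"z":0,"spin":0}]'
python3 -m crank '[{"x":-0.05,"y":0,"z":0,"spin":0},{"x":-0.03,"y":0,"z":0,"spin":0},{"x":0,"y":0,"z":0,"spin":0}]'
```

```text
clock: 40.2
eef_pos: [540.1, -68.0, 45.5]
tool_rot: [-3.139, -0.007, 1.915]
force: [-0.8, 9.1, -3.4]
width: -0.2
clock: 40.5
eef_pos: [540.4, -68.8, 45.4]
tool_rot: [-3.139, -0.006, 1.915]
force: [-1.8, 8.8, -3.9]
width: -0.0
clock: 40.8
eef_pos: [541.5, -72.5, 45.9]
tool_rot: [-3.14, -0.002, 1.913]
force: [-0.8, 2.3, -1.9]
width: 0.0
```

```bash
python3 -m crank '[{"x":0,"y":0,"z":0,"spin":0},{"x":0,"y":0,"z":0,"spin":0},{"x":0,"y":0,"z":0,"spin":0}]'
python3 -m crank '[{"x":-0.05,"y":0,"z":0,"spin":0},{"x":-0.05,"y":0,"z":0,"spin":0},{"x":0,"y":0,"z":0,"spin":0}]'
python3 -c "
from h import *
lg(0,84,47)"
```

```text
clock: 41.1
eef_pos: [542.2, -73.9, 46.3]
tool_rot: [-3.141, -0.0, 1.912]
force: [-0.9, 4.3, -2.6]
width: 0.2
clock: 41.4
eef_pos: [542.2, -73.9, 46.3]
tool_rot: [-3.141, -0.002, 1.912]
force: [-1.6, 4.5, -2.4]
width: -0.2
clock 41.4 tcp [542.2 -73.9  46.3] rot [-3.141e+00 -2.000e-03  1.912e+00] d cm [-0.09  0.04 -0.07] F [-1.6  4.5 -2.4] w -0.2
lid XY -0.4 84.9
```

```bash
python3 -m crank '[{"x":1.5,"y":0,"z":0,"spin":0},{"x":1.5,"y":0,"z":-1,"spin":0},{"x":2,"y":0,"z":-4,"spin":0},{"x":3,"y":0,"z":-4,"spin":0},{"x":4,"y":0,"z":-4,"spin":0}]'
python3 -m crank '[{"x":4,"y":0,"z":-2,"spin":0},{"x":4,"y":0,"z":0,"spin":0},{"x":3,"y":0,"z":0,"spin":0},{"x":0,"y":0,"z":0,"spin":0},{"x":0,"y":0,"z":0,"spin":0}]'
python3 - <<'E'
from h import *
lg(0,84,47)
for n in('wrist','side','top'):
    c=vision.calibration(n);cv2.imwrite(f'pics/{n}19.png',vision.get_image(n))
    for o in('lid','spool','button_jar','snips'): print(n,o,[(p['score'],p['point']) for p in vision.place_of(o,n)][:1])
a=cv2.imread('pics/side19.png')[190:310,260:400];b=cv2.imread('pics/top19.png')[160:300,280:420]
cv2.imwrite('pics/f.png',np.hstack([cv2.resize(a,(400,400),interpolation=cv2.INTER_CUBIC),cv2.resize(b,(400,400),interpolation=cv2.INTER_CUBIC)]))
E
```

```text
clock: 41.9
eef_pos: [505.1, 33.2, 173.8]
tool_rot: [3.139, 0.003, 1.909]
force: [0.8, 1.0, 0.8]
width: 0.2
clock: 42.4
eef_pos: [467.9, 137.8, 192.2]
tool_rot: [3.14, 0.001, 1.913]
force: [0.1, -1.1, 0.3]
width: -0.1
clock 42.4 tcp [467.9 137.8 192.2] rot [3.140e+00 1.000e-03 1.913e+00] d cm [-22.52  -0.09  14.54] F [ 0.1 -1.1  0.3] w -0.1
lid XY -0.4 309.3
wrist lid []
wrist spool [(0.85, [533.2, 72.2])]
wrist button_jar [(0.92, [450.6, 347.3])]
wrist snips []
side lid [(0.81, [322.2, 245.4])]
side spool [(0.74, [222.4, 148.6])]
side button_jar [(0.93, [326.8, 190.6])]
side snips [(0.65, [407.0, 285.4])]
top lid [(0.74, [321.0, 240.8])]
top spool [(0.66, [123.9, 176.2])]
top button_jar [(0.73, [352.6, 230.2])]
top snips [(0.72, [431.4, 181.0])]
```

View pics/f.png

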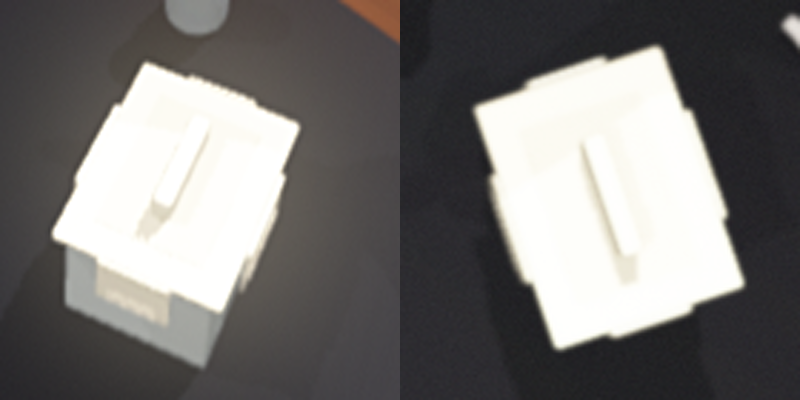

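View pics/wrist19.png

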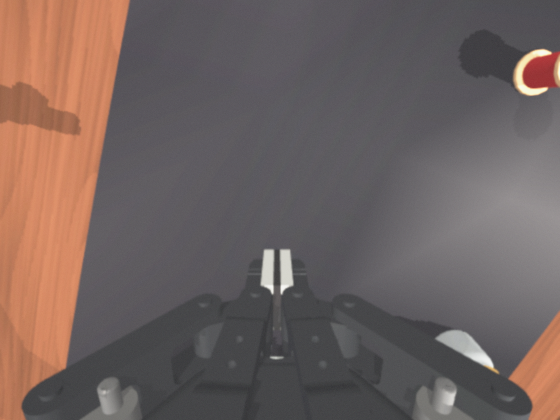

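```bash
python3 -c "
from cell import ctrl
print(ctrl.finish_job())"
```

```text
the job is handed in; nothing more can be done
None
```

I put the lid on the box and folded down all four clips in the order a, c, d, b. I handed the job in at about 42.7 s of the 72 s allowed. It reported no verdict, so what follows is my own checks.

- **Lid:** It came down flat. The tool stopped at 89.3 mm, and I expected 89.2 mm for a seated lid. The lid's tilt on the rim was not measured separately.
- **Clips:** Each one gave way with a clear drop in force, then stopped firm against the wall. The largest push I read was about 15 N, against the 22 N limit. I only read the force between moves, so brief peaks could have been higher.
- **Clip positions:** The finger stopped within about 1 mm of where it should for a shut clip. The opposite pairs measured 209 mm and 168.9 mm apart, against 208 mm and 168 mm expected. I did not measure the joint angles directly.
- **Final pictures:** In the side and top views no flap is left raised. The gripper is clear of everything.
- **Spool, jar and snips:** They show within about 5 pixels of where they started, apart from one top-view jar reading. That one landed on the box itself, and the side view shows the jar in place, so I take it as a false detection.

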